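# Load and index the reagent carousel

## Task

Ready the reagent carousel: first draw the locking pin straight up out of the carousel and hang it in the parking notch at the side of the base. Then stand every small amber bottle (two to four of them) upright in a well of its own on the turntable, and fit the square-bored handle fully down onto the square shaft; with all bottles loaded, turn the turntable by that handle a quarter turn counter-clockwise, right up to its stop, and leave the handle on. Leave everything else on the bench where it is.

Things in the scene. Friction and masses are not known exactly. Their poses are not given: they have to be found in the camera images.
- carousel_base: fixed base of the bottle carousel on the bench: round grey foot 272 dia, 10 thick. Origin: centre of its underside, on the bench, on the carousel's vertical axis. x, y horizontal; it may stand turned. Its lock bore (17 dia, for the pin) is at its own (78, -78) mm. The parking notch is on its -y side.
- turntable (a joint): angle of the four-armed turntable on the base (its top 52 above the bench, 266 across), rad: 0 at the start (pinned there), grows counter-clockwise seen from above, hard stop at 1.571. Stiff: takes about 0.15 Nm, stays where left, no spring. Its lock tab (44 square, top 52 above the bench) carries the 17 mm bore in line with the base's bore while the joint is 0.
- shaft (a point): on the turntable's vertical axis, at the shoulder where the square begins, 150 above the bench: a steel square, 20 x 20 and 26 tall (top 6 tapered), stands up from here on a round column of 40 dia. Turns with the turntable; the flats of the square are square to this point's x and y. (mm)
- notch (a point): parking notch: centre of the slot between two steel prongs, at the height of their top, 65 above the bench. The slot is 19 wide in the base's x, prongs 12 thick, 45 long in the base's y, open towards the base's -y; free below down to 10 above the bench. The pin's flange (30 dia) rests on the prongs with the shank hanging in the slot; it can be let down from above. (mm)
- pin: locking pin, steel, upright, 80 long: shank 14 dia x 40 with tapered tip, flange 30 dia x 5, black round grip 20 dia x 35 on top. Origin: centre of the tip, z along the pin to the grip: flange underside at z 40, grip from z 45 to 80. 70 g. At the start it stands in the bore with its flange on the turntable's lock tab and lifts straight out. (mm)
- handle: turning handle, standing hub down on the bench: aluminium hub 44 x 44 x 28 tall with a square bore 22.5 x 22.5, 28 deep, open below; on top a black grip bar 90 long (along its x), 18 wide, from z 28 to 52. Origin: centre of the hub's underside; the bore's flats are square to its x and y. About 160 g. Fits the shaft at any of four quarter turns; seated, its underside is on the shoulder. (mm)
- well0 (a point): centre of the floor of the square well on the turntable's +x arm (as turned with it), 52 above the bench, 92 from the axis: inside 74 x 74, walls 4 thick and 22 high. Turns with the turntable. (mm)
- well1 (a point): centre of the floor of the square well on the turntable's +y arm (as turned with it), 52 above the bench, 92 from the axis: inside 74 x 74, walls 4 thick and 22 high. Turns with the turntable. (mm)
- well2 (a point): centre of the floor of the square well on the turntable's -x arm (as turned with it), 52 above the bench, 92 from the axis: inside 74 x 74, walls 4 thick and 22 high. Turns with the turntable. (mm)
- well3 (a point): centre of the floor of the square well on the turntable's -y arm (as turned with it), 52 above the bench, 92 from the axis: inside 74 x 74, walls 4 thick and 22 high. Turns with the turntable. (mm)
- bottle0: small squat amber glass bottle, 64 dia body up to 56, 97 tall, black cap 44 dia from 71 to 97 above its base, paper label; standing on the bench. Origin: centre of its underside, z up. About 200 g. There are two to four of these; those absent give None from the start. (mm)
- bottle1: small squat amber glass bottle, 64 dia body up to 56, 97 tall, black cap 44 dia from 71 to 97 above its base, paper label; standing on the bench. Origin: centre of its underside, z up. About 200 g. There are two to four of these; those absent give None from the start. (mm)
- bottle2: small squat amber glass bottle, 64 dia body up to 56, 97 tall, black cap 44 dia from 71 to 97 above its base, paper label; standing on the bench. Origin: centre of its underside, z up. About 200 g. There are two to four of these; those absent give None from the start. (mm)
- bottle3: small squat amber glass bottle, 64 dia body up to 56, 97 tall, black cap 44 dia from 71 to 97 above its base, paper label; standing on the bench. Origin: centre of its underside, z up. About 200 g. There are two to four of these; those absent give None from the start. (mm)
- stock_bottle: large amber glass bottle, 90 dia x 190 tall, black cap; a bystander, leave alone (mm)
- beaker: empty glass beaker, 66 dia x 85 tall; a bystander, leave alone (mm)
- mug: white mug, 76 dia x 90 tall; a bystander, leave alone (mm)
- wrench: steel spanner lying flat, 180 long; a bystander, leave alone (mm)
- spatula: lab spoon lying flat, 180 long; a bystander, leave alone (mm)

How it is judged:
By the outcome, as a careful person would: the job done as asked, in the order asked, and still so for the second after the job is handed in, with the robot touching nothing.
Of bottle0, bottle1, bottle2, bottle3 only 2 to 4 are there at a start; the rules pass over those that are not, and their reading is None.
At some moment in a run one of bottle0, bottle1, bottle2, bottle3 may be knocked a few centimetres aside while the robot is not near it.
It also fails if it takes over 210 s, if anything falls off the work surface, if the arm or the gripper's body presses on something with over 40 N, if the wrist force passes 120 N, or if a joint passes its speed limit or range.

## Robot

A 6-joint arm with a two-finger parallel gripper is mounted at the origin on the work surface. World frame = base frame: x ahead of the robot, y to its left, z up, the work surface at z = 0. Lengths are in m, angles in rad, forces in N, time in s.
With the tool pointing down it reaches from about 0.375 to 0.825 m from the base axis. Payload 5.5 kg.
Tool frame: the origin (TCP) lies at the very end of the fingers, on their centre line; the grasp point (between the pads) lies 19 mm behind it (hold_point_z is the distance from the TCP to the grasp point, in m); z points along the fingers, y is the line along which they close (so a half turn about z gives the same grasp; the last joint's range is limited). The gripper opens to 85 mm and grips with 20 to 120 N. Pads are 22 mm wide; open, the fingers measure 114 mm over their backs; the gripper's body (76 mm by 85 mm) begins 54 mm behind the grasp point. The pads swing forward as they close: fully open they stand 13 mm farther back than shut.
Start: joints at [-1.32, 0.314, -0.047, 1.21, 0, 1.571], TCP at [0.149, -0.581, 0.197] pointing down, gripper open.
Joint ranges: [-2.67, 2.67], [-0.69, 1.73], [-1.03, 1.25], [-2.08, 2.16], [-1.42, 1.45], [-3.14, 3.14]. Speed limits (rad/s): [2.39, 2.39, 3.01, 3.14, 3.14, 3.14].

## Interface

Orientations are given as a unit quaternion [x, y, z, w].
In Python, from workcell import * gives the robot as it stands.
- The arm moves only by the tool jog_arm, never from a script. Its argument "steps" is a list of rows, each a list of 7 numbers: the turn, a rotation vector about the tool's x, y, z normalised to -1 to 1, where 1 is 360 degrees, then the shift along the tool's x, y, z normalised to -1 to 1, where 1 is 0.5 m, then the opening, from -1 (shut) to 1 (fully open). A call has 1 to 10 rows; each row is the pose to reach, as a shift and turn from the pose commanded when the call began, along the tool's axes at that moment, turning the shorter way round; what a row does not reach only later rows make up. A row lasts 1/10 s, in which the tool goes at most 50 mm and 8.59 degrees, less where a joint would pass 70% of its speed; a pose out of reach is approached as far as the arm can. A call with a number of a shift or a turn outside -1 to 1 is refused whole. A call with a gripper value outside its range is refused whole. The fingers move at their own pace and stop on an object; "newtons" is the grip in N (left out, the last holds). Time passes only in rows, so rows that repeat a pose let the fingers close. It gives the time, the measured TCP pose, the force, the opening and the grip force at its end, in the units of the state.
- read_state(): the state, without advancing time (a new reading comes with each control period).
- read_camera(name): name is "side" or "top" or "wrist"; returns the picture (384x512x3 uint8, red, green, blue); there is no depth.
- camera_model(name): a dict with "intrinsics" (3x3 intrinsics, pixels), "rvec" (rotation vector, rad) and "tvec" (3), from world to camera coordinates, as OpenCV has them; the wrist camera has in their place "hand_eye" (4x4, takes a point from camera to tool coordinates, whose origin is the TCP and whose axes are the flange's). Camera axes: x right, y down, z forward; pixel columns grow to the right and rows downward; lengths in m; the calibration is good to about 2 mm. A picture is of the moment at which its call begins: read the wrist's pose just before it. camera_model takes no time and is no camera call.
- job_done(): hands the job in; it is judged then, once.
The state is a dict: "time_s": time; "joint_positions": joint angles; "joint_velocities": joint speeds; "joint_efforts": joint torques, N m; "ee_pos": TCP position; "orientation": TCP orientation; "contact_force": force on the tool from outside, world axes, zero at the start; "moment": the same for the moment, N m; "width": finger opening in m; "finger_force": force on a finger pad.
Only numpy, scipy, OpenCV 4.12 (cv2) and the standard library are available. Lean on these libraries where they do the work, as an engineer would, in place of code of your own. Each camera call takes 0.05 s, during which the arm holds its last target. There are 200 camera calls.

## Working session

There is one attempt and no reset: what is moved stays moved. The work goes in short steps, Python scripts to look and compute and a tool call to move; the robot and the scene stay as the last step left them, time stands still between calls to the robot, and variables do not carry over. Pictures are saved under pics/ and viewed, at most 14 in all, crops included, and the job is handed in when it is done.

Besides the shell and the picture viewer there is one more tool, called after "Request:" as name(argument=value, ...) on one line, values as JSON. jog_arm: Moves the arm, as the interface text tells. Its arguments: {"type":"object","properties":{"steps":{"type":"array","items":{"type":"array","items":{"type":"number"}}},"newtons":{"type":"number"}},"required":["steps"]}

```bash
mkdir -p pics; ls
python3 - <<'E'
from workcell import *
import cv2
s=read_state();print(s)
for n in ("top","side"):
    cv2.imwrite(f"pics/{n}0.png",read_camera(n)[:,:,::-1]);
for n in ("top","side","wrist"): print(n,camera_model(n))
E
```

```text
pics
{'time_s': 0.0, 'joint_positions': array([-1.32002233e+00,  3.14221114e-01, -4.80592790e-02,  1.21015313e+00,
       -1.59118396e-05,  1.57080104e+00]), 'joint_velocities': array([ 0.00154982, -0.00096414,  0.0005003 ,  0.00185507,  0.00142795,
        0.00042909]), 'joint_efforts': array([ 3.96938149e-04, -5.39588714e+01,  3.39749694e+01,  1.89847505e-02,
       -3.26930751e-05, -4.28276635e-06]), 'ee_pos': array([ 0.14873706, -0.58064984,  0.1961462 ]), 'orientation': array([ 9.92149306e-01,  1.25056326e-01, -1.10268379e-04, -8.11177881e-04]), 'contact_force': array([0.29760088, 0.55479779, 0.82085638]), 'moment': array([ 0.0190645 ,  0.00617383, -0.0385214 ]), 'finger_force': 0.0, 'width': 0.08542292759694356}
top {'intrinsics': array([[438.67884113,   0.        , 252.98010594],
       [  0.        , 438.67884113, 195.03726398],
       [  0.        ,   0.        ,   1.        ]]), 'rvec': array([ 2.09025275, -2.13036388,  0.22612265]), 'tvec': array([-0.06848511,  0.57826324,  1.04047689])}
side {'intrinsics': array([[360.19377091,   0.        , 255.46207526],
       [  0.        , 360.19377091, 193.39195074],
       [  0.        ,   0.        ,   1.        ]]), 'rvec': array([ 0.3836727 , -2.58589953,  1.42827985]), 'tvec': array([0.49998667, 0.22217298, 0.6966688 ])}
wrist {'intrinsics': array([[291.02123684,   0.        , 257.19948486],
       [  0.        , 291.02123684, 190.69786481],
       [  0.        ,   0.        ,   1.        ]]), 'hand_eye': array([[-6.02765519e-04, -9.64169471e-01, -2.65286388e-01,
         6.62381760e-02],
       [ 9.99999711e-01, -7.04329407e-04,  2.87717617e-04,
         6.49474065e-05],
       [-4.64257547e-04, -2.65286138e-01,  9.64169617e-01,
        -1.76909593e-01],
       [ 0.00000000e+00,  0.00000000e+00,  0.00000000e+00,
         1.00000000e+00]])}
```

View pics/top0.png

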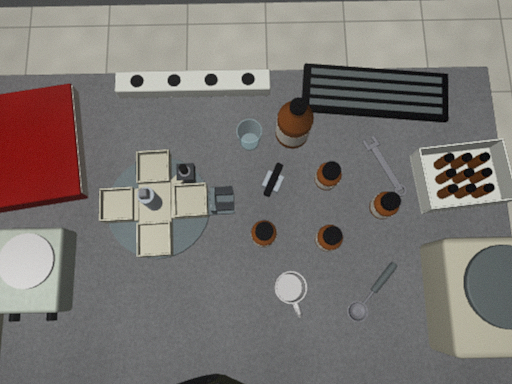

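View pics/side0.png

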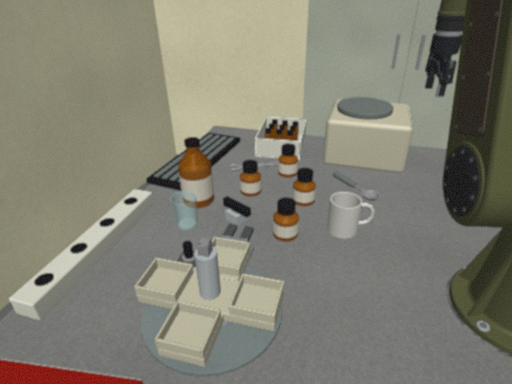

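```bash
cat > h.py <<'E'
from workcell import *
import numpy as np, cv2
from scipy.spatial.transform import Rotation as R
def cam(name, st=None):
    """K, R, t world->camera"""
    m=camera_model(name); K=m["intrinsics"]
    if name!="wrist": return K,R.from_rotvec(m["rvec"]).as_matrix(),np.array(m["tvec"])
    T=np.eye(4); T[:3,:3]=R.from_quat(st["orientation"]).as_matrix(); T[:3,3]=st["ee_pos"]
    C=np.linalg.inv(T@m["hand_eye"]); return K,C[:3,:3],C[:3,3]
def plane(c,u,v,z):
    K,r,t=c; o=-r.T@t; d=r.T@np.linalg.inv(K)@[u,v,1]; return o+d*(z-o[2])/d[2]
def proj(c,p):
    K,r,t=c; q=K@(r@np.asarray(p,float)+t); return q[:2]/q[2]
def tri(obs):
    """[(cam,u,v)...] -> point, residual (m)"""
    A=np.zeros((3,3));b=np.zeros(3);L=[]
    for (K,r,t),u,v in obs:
        o=-r.T@t; d=r.T@np.linalg.inv(K)@[u,v,1]; d/=np.linalg.norm(d); M=np.eye(3)-np.outer(d,d); A+=M;b+=M@o;L.append((o,M))
    p=np.linalg.solve(A,b); return p,[round(float(np.linalg.norm(M@(p-o))),4) for o,M in L]
def row(p0,q0,p,yaw):
    """move row from commanded pose to tool-down at p, with tool x at world angle yaw"""
    r0=R.from_quat(q0); r1=R.from_matrix(np.array([[np.cos(yaw),np.sin(yaw),0],[np.sin(yaw),-np.cos(yaw),0],[0,0,-1]]))
    return np.r_[(r0.inv()*r1).as_rotvec()/(2*np.pi), r0.inv().apply(np.asarray(p)-p0)/0.5].round(4)
def yaw(q): x=R.from_quat(q).as_matrix()[:,0]; return np.arctan2(x[1],x[0])
E
python3 - <<'E'
from h import *
c=cam("top")
for n,u,v,z in [("axis",146,188,.176),("base",155,203,.01),("pin",184,166,.092),("handle",273,180,.04),("b1",332,170,.097),("b2",390,201,.097),("b3",264,229,.097),("b4",330,233,.097),("notch",228,200,.065),("stock",294,125,.1),("mug",290,288,.09)]:
    print(n,plane(c,u,v,z).round(3))
print("camC",-c[1].T@c[2])
im=cv2.imread("pics/top0.png")[90:310,90:410]; cv2.imwrite("pics/top0c.png",cv2.resize(im,(800,550),interpolation=cv2.INTER_CUBIC))
s=read_state(); print(yaw(s["orientation"]))
E
```

```text
axis [0.573 0.162 0.176]
base [0.571 0.178 0.01 ]
pin [0.647 0.09  0.092]
handle [ 0.62  -0.132  0.04 ]
b1 [ 0.628 -0.275  0.097]
b2 [ 0.548 -0.411  0.097]
b3 [ 0.486 -0.104  0.097]
b4 [ 0.473 -0.261  0.097]
notch [ 0.565 -0.017  0.065]
stock [ 0.746 -0.186  0.1  ]
mug [ 0.347 -0.162  0.09 ]
camC [ 0.34519637 -0.07544981  1.13877897]
0.25080368469805253
```

View pics/top0c.png

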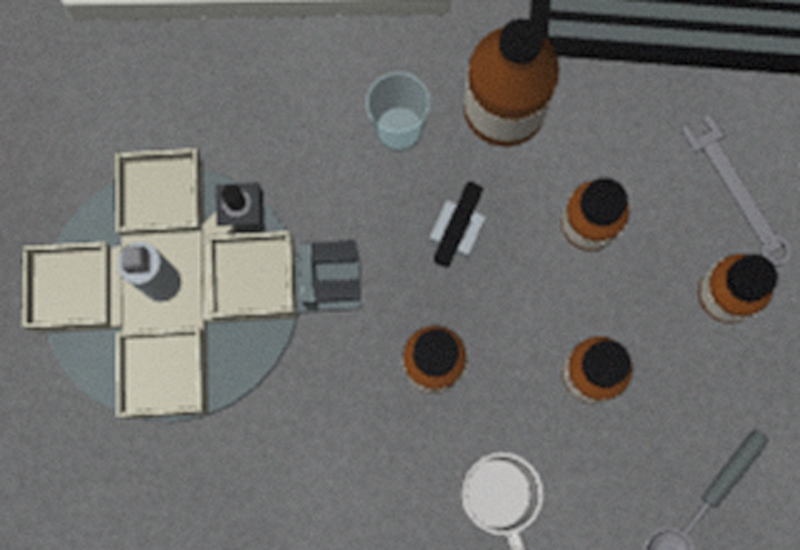

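Run:
```python
from h import *
s=read_state(); print(row(s["ee_pos"],s["orientation"],[.54,-.22,.33],0))
```

```text
[-2.000e-04  0.000e+00  3.990e-02  9.370e-01 -5.050e-01 -2.668e-01]
```

Request:
jog_arm(steps=[[0,0,0.04,0.3,-0.15,-0.2668,1],[0,0,0.04,0.937,-0.505,-0.2668,1],[0,0,0.04,0.937,-0.505,-0.2668,1],[0,0,0.04,0.937,-0.505,-0.2668,1],[0,0,0.04,0.937,-0.505,-0.2668,1],[0,0,0.04,0.937,-0.505,-0.2668,1],[0,0,0.04,0.937,-0.505,-0.2668,1],[0,0,0.04,0.937,-0.505,-0.2668,1],[0,0,0.04,0.937,-0.505,-0.2668,1],[0,0,0.04,0.937,-0.505,-0.2668,1]])

```text
time_s: 1.1
ee_pos: [0.5026, -0.2543, 0.3197]
orientation: [1.0, -0.0, -0.0, -0.0]
contact_force: [0.6, -0.8, -0.2]
width: 0.0851
finger_force: 0.0
```

Request:
jog_arm(steps=[[0,0,0,0,0,0,1],[0,0,0,0,0,0,1]])

```text
time_s: 1.3
ee_pos: [0.5021, -0.2551, 0.319]
orientation: [1.0, 0.001, -0.0, -0.0]
contact_force: [-1.4, -0.3, -0.1]
width: 0.0857
finger_force: 0.0
```

Run:
```python
from h import *
s=read_state(); np.save("w1.npy",np.r_[s["ee_pos"],s["orientation"]]);print(s["ee_pos"],s["orientation"])
cv2.imwrite("pics/w1.png",read_camera("wrist")[:,:,::-1])
```

```text
[ 0.50212025 -0.25508899  0.31902649] [ 9.99999279e-01  1.10648016e-03 -4.66573525e-04 -1.22141060e-05]
```

Request:
jog_arm(steps=[[0,0,0,0.08,-0.58,0,1],[0,0,0,0.08,-0.58,0,1],[0,0,0,0.08,-0.58,0,1],[0,0,0,0.08,-0.58,0,1],[0,0,0,0.08,-0.58,0,1],[0,0,0,0.08,-0.58,0,1],[0,0,0,0.08,-0.58,0,1],[0,0,0,0.08,-0.58,0,1],[0,0,0,0.08,-0.58,0,1],[0,0,0,0.08,-0.58,0,1]])

```text
time_s: 2.35
ee_pos: [0.5418, 0.0164, 0.3195]
orientation: [1.0, 0.011, -0.0, -0.007]
contact_force: [0.5, -0.2, -0.5]
width: 0.0851
finger_force: 0.0
```

Run:
```python
from h import *
s=read_state(); np.save("w2.npy",np.r_[s["ee_pos"],s["orientation"]]);print(s["ee_pos"],s["orientation"])
cv2.imwrite("pics/w2.png",read_camera("wrist")[:,:,::-1])
```

```text
[0.54184044 0.0163637  0.31951791] [ 9.99915647e-01  1.08978044e-02 -2.39759268e-04 -7.06255675e-03]
```

View pics/w1.png

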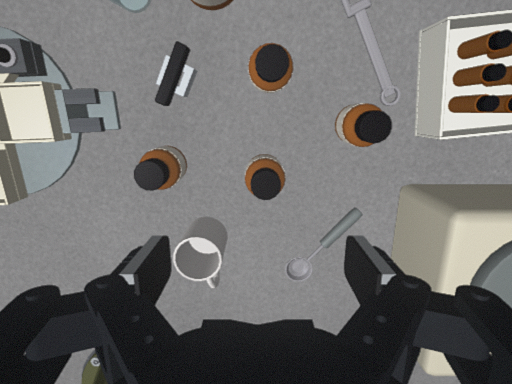

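View pics/w2.png

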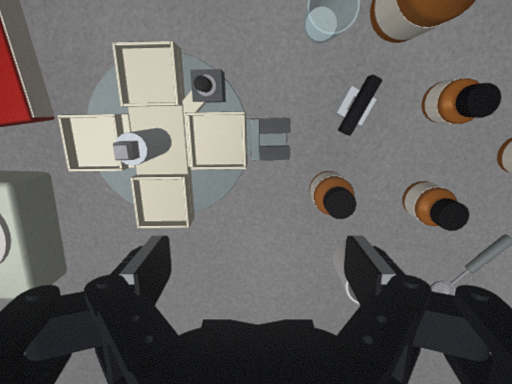

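Run:
```python
from h import *
def W(f): a=np.load(f); return cam("wrist",dict(ee_pos=a[:3],orientation=a[3:]))
T=cam("top");S=cam("side");w1=W("w1.npy");w2=W("w2.npy")
for n,o in dict(b1=[(T,332,170),(w1,271,62),(w2,485,99)],b2=[(T,390,201),(w1,374,126)],b3=[(T,264,229),(w1,152,174),(w2,341,202)],b4=[(T,330.5,234),(w1,265,183),(w2,450,214)],
  h=[(T,273.2,179.6),(w1,173,73),(w2,360,104)],hA=[(T,279.6,164),(w1,184,44),(w2,375,78)],hB=[(T,266.8,195.6),(w1,163,104),(w2,345,132)]).items(): print(n,*tri(o), tri(o[:2])[0])
im=cv2.imread("pics/w2.png")[30:240,50:300]; cv2.imwrite("pics/w2c.png",cv2.resize(im,None,fx=2.8,fy=2.8,interpolation=cv2.INTER_CUBIC))
```

```text
b1 [ 0.62806543 -0.27355581  0.09858351] [0.0009, 0.001, 0.0007] [ 0.62581259 -0.27253249  0.10779773]
b2 [ 0.54844979 -0.41161696  0.09631908] [0.0006, 0.0006] [ 0.54844979 -0.41161696  0.09631908]
b3 [ 0.48355249 -0.10480542  0.09250947] [0.0028, 0.0027, 0.0014] [ 0.48399855 -0.10584959  0.09517919]
b4 [ 0.46953753 -0.26448726  0.09260266] [0.0022, 0.0024, 0.0012] [ 0.47016843 -0.26462736  0.09513616]
h [ 0.62096429 -0.13237455  0.04039466] [0.0002, 0.0, 0.0002] [ 0.62097271 -0.13248181  0.04083355]
hA [ 0.65970751 -0.15035284  0.04132037] [0.0025, 0.0009, 0.0023] [ 0.66087092 -0.15065811  0.04124154]
hB [ 0.5786448  -0.1143692   0.04074518] [0.0007, 0.0011, 0.0007] [ 0.57794083 -0.1150124   0.0442125 ]
```

View pics/w2c.png

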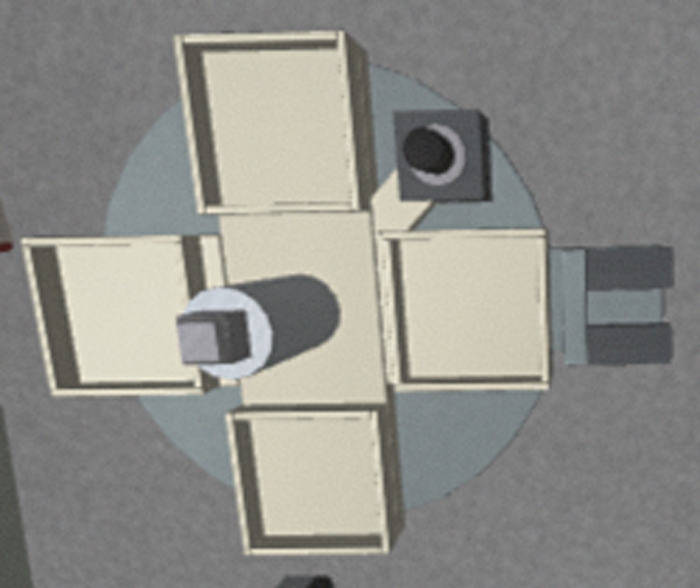

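```bash
cat > fit.py <<'E'
from h import *
from scipy.optimize import least_squares
def W(f): a=np.load(f); return cam("wrist",dict(ee_pos=a[:3],orientation=a[3:]))
T=cam("top");w2=W("w2.npy")
D=[(92,0),(0,92),(-92,0),(0,-92)]
def corner(k,sx,sy): return [D[k][0]+41*sx,D[k][1]+41*sy,74]
# image up=+x, left=+y : order UL,UR,LR,LL
SG=[(1,1),(1,-1),(-1,-1),(-1,1)]
t={0:[(115,153),(197,149),(200,230),(119,236)],3:[(208,235),(291,231),(295,312),(210,317)],2:[(116,335),(200,330),(204,410),(118,416)],1:[(22,247),(106,242),(109,323),(25,327)]}
w={0:[(175,36),(345,32),(367,210),(200,213)],3:[(378,232),(547,230),(549,386),(393,388)],2:[(227,415),(380,408),(388,552),(247,552)],1:[(22,240),None,None,(54,394)]}
Tp=[(corner(k,*SG[i]),np.array(p)/2.5+90) for k in t for i,p in enumerate(t[k])]
Tp+=[((78,-78,92),(183.2,166.8))]
Wp=[(corner(k,*SG[i]),np.array(p)/2.8+[50,30]) for k in w for i,p in enumerate(w[k]) if p]
Wp+=[((78,-78,92),(202.9,82.9)),((0,0,176),(120.7,151.8))]
def fit(sets):
    def f(x):
        c,s=np.cos(x[2]),np.sin(x[2]);r=[]
        for C,P in sets:
            for p,uv in P:
                X=np.array([x[0]+(c*p[0]-s*p[1])/1e3,x[1]+(s*p[0]+c*p[1])/1e3,p[2]/1e3+x[3]]); r+=list(proj(C,X)-uv)
        return r
    o=least_squares(f,[.57,.17,0,0],loss="soft_l1"); return o.x,np.abs(f(o.x)).reshape(-1,2).round(1)
if __name__=="__main__":
    for S in ([(T,Tp)],[(w2,Wp)],[(T,Tp),(w2,Wp)]):
        x,r=fit(S);print(x.round(4));print(r.max(),r.mean())
    c,s=np.cos(x[2]),np.sin(x[2]);
    print("pin",x[0]+c*.078+s*.078,x[1]+s*.078-c*.078)
    p=plane(w2,274.6,139.3,.065); d=p[:2]-x[:2]; print("notch",p,"in base",c*d[0]+s*d[1],-s*d[0]+c*d[1])
    print("pin tri",tri([(T,183.2,166.8),(w2,202.9,82.9)]),"axis tri",tri([(T,143.2,194),(w2,120.7,151.8)]))
E
python3 fit.py
```

```text
[ 0.5621  0.1675  0.0439 -0.0011]
1.6 0.4588235294117648
[ 0.5604  0.17    0.0392 -0.003 ]
2.1 0.6
[ 5.609e-01  1.685e-01  4.040e-02 -5.000e-04]
2.2 0.6666666666666666
pin 0.6420142861403173 0.09375154561058435
notch [ 0.56804254 -0.00542989  0.065     ] in base 8.235435480971089e-05 -0.17411252083283602
pin tri (array([0.64013348, 0.08921331, 0.10917753]), [0.0, 0.0]) axis tri (array([0.56017675, 0.16876555, 0.17547735]), [0.0013, 0.0013])
```

```bash
cat > go.py <<'E'
from h import *
import sys
a=[float(v) for v in sys.argv[1:5]]; s=read_state(); print(s["ee_pos"].round(4),round(float(yaw(s["orientation"])),4)); print(row(s["ee_pos"],s["orientation"],a[:3],a[3]))
E
python3 go.py .642 .094 .2 .825
```

```text
[0.5419 0.0166 0.3196] 0.0221
[-0.0021 -0.0009 -0.1278  0.2036 -0.147   0.2412]
```

Request:
jog_arm(steps=[[-0.0021,-0.0009,-0.1278,0.2036,-0.147,0.2412,0.18],[-0.0021,-0.0009,-0.1278,0.2036,-0.147,0.2412,0.18],[-0.0021,-0.0009,-0.1278,0.2036,-0.147,0.2412,0.18],[-0.0021,-0.0009,-0.1278,0.2036,-0.147,0.2412,0.18],[-0.0021,-0.0009,-0.1278,0.2036,-0.147,0.2412,0.18],[-0.0021,-0.0009,-0.1278,0.2036,-0.147,0.2412,0.18],[-0.0021,-0.0009,-0.1278,0.2036,-0.147,0.2412,0.18],[-0.0021,-0.0009,-0.1278,0.2036,-0.147,0.2412,0.18],[-0.0021,-0.0009,-0.1278,0.2036,-0.147,0.2412,0.18],[-0.0021,-0.0009,-0.1278,0.2036,-0.147,0.2412,0.18]])

```text
time_s: 3.4
ee_pos: [0.6421, 0.0954, 0.2003]
orientation: [0.916, 0.402, 0.0, -0.0]
contact_force: [0.0, 0.3, 0.1]
width: 0.0505
finger_force: 0.0
```

```bash
python3 - <<'E'
from h import *
s=read_state(); np.save("w3.npy",np.r_[s["ee_pos"],s["orientation"]]);print(s["ee_pos"],s["orientation"],s["width"])
im=read_camera("wrist")[:,:,::-1]; cv2.imwrite("pics/w3.png",im)
c=cam("wrist",s); print(proj(c,[.642,.0938,.092]))
E
python3 go.py .642 .094 .2 .825
```

```text
[0.64211703 0.09543115 0.20029707] [ 9.15828892e-01  4.01568604e-01  2.36783365e-04 -1.99642227e-04] 0.050502792786892854
[258.58647094 180.29602122]
[0.642  0.0955 0.2003] 0.8268
[-0.     -0.0001  0.0003 -0.0023  0.002   0.0005]
```

View pics/w3.png

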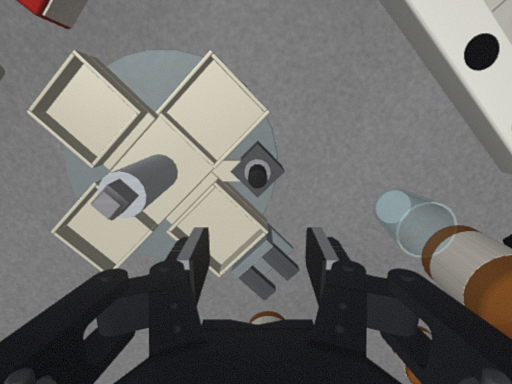

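Run:
```python
from h import *
from fit import W,T,w2
c=W("w3.npy")
im=cv2.imread("pics/w3.png"); g=im.max(2)
m=(g[150:205,235:285]<32).astype("uint8"); n,l,st,ce=cv2.connectedComponentsWithStats(m); print(st,ce+[235,150])
print("pintop",plane(c,257,177,.092),"tri",tri([(c,257,177),(w2,202.9,82.9),(T,183.2,166.8)]),tri([(c,257,177),(w2,202.9,82.9)]))
print("axis",plane(c,108,207,.176),tri([(c,108,207),(w2,120.7,151.8)]))
cv2.imwrite("pics/w3c.png",cv2.resize(im[40:310,20:310],None,fx=2.2,fy=2.2,interpolation=cv2.INTER_CUBIC))
```

```text
[[   0    0   50   55 2732]
 [  17   17    1    1    1]
 [  22   16    8    7   15]
 [  15   21    1    1    1]
 [  30   24    1    1    1]] [[259.49707174 177.0556369 ]
 [252.         167.        ]
 [260.8        168.13333333]
 [250.         171.        ]
 [265.         174.        ]]
pintop [0.64312915 0.09737906 0.092     ] tri (array([0.64344698, 0.09442937, 0.08814359]), [0.0025, 0.0017, 0.0032]) (array([0.64193904, 0.0954684 , 0.08182898]), [0.0004, 0.0004])
axis [0.56102066 0.16833235 0.176     ] (array([0.56161454, 0.16875095, 0.17808411]), [0.0009, 0.0009])
```

View pics/w3c.png

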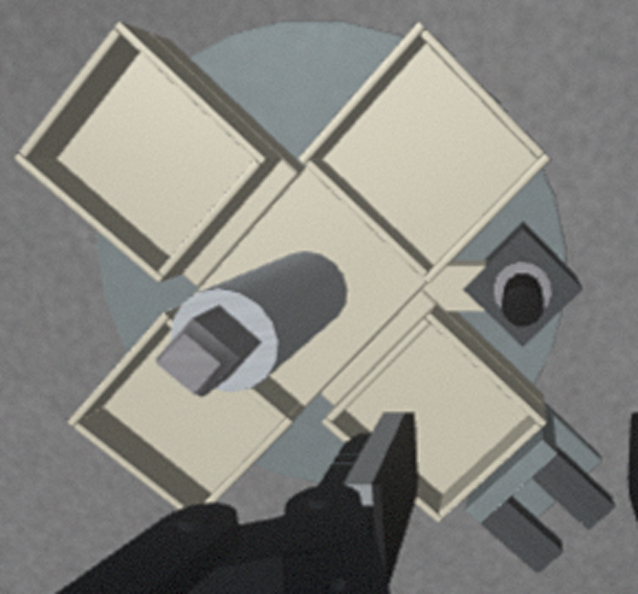

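Run:
```python
from h import *
from fit import *
c=W("w3.npy"); f=lambda u,v:np.array([u/2.2+20,v/2.2+40])
print("tab",plane(c,*f(523,284),.052),"top",plane(c,257.7,179.1,.092), "tri",tri([(c,257.7,179.1),(w2,202.9,82.9)]))
k={0:[(420,25),(549,157),(428,280),(303,160)],3:[(430,316),(547,420),(438,520),(325,423)],1:[(17,157),(120,24),(300,165),(163,277)]}
S={0:[(1,1),(1,-1),(-1,-1),(-1,1)],3:[(1,1),(1,-1),(-1,-1),(-1,1)],1:[(-1,1),(1,1),(1,-1),(-1,-1)]}
P=[(corner(i,*S[i][j]),f(*p)) for i in k for j,p in enumerate(k[i])]
P+=[((0,0,176),f(187,360)),((78,-78,52),f(523,284))]
for s in ([(c,P)],[(c,P),(w2,Wp),(T,Tp)]):
    x,r=fit(s);print(x.round(4));print(r[:len(P)].tolist())
    cc,s=np.cos(x[2]),np.sin(x[2])
    print("pin",x[0]+cc*.078+s*.078,x[1]+s*.078-cc*.078)
n=plane(c,*f((547+609+482+543)/4,(465+503+515+555)/4),.065); print("notch",n)
```

```text
tab [0.64385383 0.09699653 0.052     ] top [0.64218081 0.0953131  0.092     ] tri (array([0.64164537, 0.09434342, 0.08717501]), [0.0003, 0.0003])
[ 0.5606  0.17    0.0403 -0.0035]
[[0.4, 1.2], [0.4, 1.0], [0.6, 1.2], [1.7, 0.4], [0.2, 2.3], [0.1, 0.0], [0.2, 0.2], [1.2, 1.4], [0.5, 1.0], [1.2, 0.8], [14.3, 2.7], [0.5, 2.5], [3.2, 0.6], [0.4, 1.8]]
pin 0.6416961679226107 0.09524429706057752
[ 0.5609  0.1699  0.0402 -0.0025]
[[0.2, 1.5], [0.7, 1.0], [0.7, 1.3], [1.8, 0.4], [0.3, 2.2], [0.2, 0.4], [0.3, 0.3], [1.3, 1.0], [0.1, 0.9], [0.8, 1.1], [14.4, 2.7], [0.8, 2.6], [2.9, 1.0], [0.1, 1.9]]
pin 0.6419361375905677 0.095092416131974
notch [ 0.56949857 -0.00166074  0.065     ]
```

Request:
jog_arm(steps=[[0,0,0,0,0,0.08,0.18],[0,0,0,0,0,0.16,0.18],[0,0,0,0,0,0.22,0.18],[0,0,0,0,0,0.25,0.18],[0,0,0,0,0,0.276,0.18],[0,0,0,0,0,0.276,0.18],[0,0,0,0,0,0.276,0.18]], newtons=40)

```text
time_s: 4.15
ee_pos: [0.6425, 0.0959, 0.0627]
orientation: [0.916, 0.402, 0.0, -0.0]
contact_force: [0.4, 0.3, 0.2]
width: 0.0502
finger_force: 0.0
```

Request:
jog_arm(steps=[[0,0,0,0,0,0,-1],[0,0,0,0,0,0,-1],[0,0,0,0,0,0,-1],[0,0,0,0,0,0,-1],[0,0,0,0,0,0,-1],[0,0,0,0,0,0,-1]])

```text
time_s: 4.75
ee_pos: [0.642, 0.0958, 0.062]
orientation: [0.916, 0.402, 0.0, -0.0]
contact_force: [0.1, -0.1, -0.0]
width: 0.0003
finger_force: 0.0
```

Run:
```python
from h import *
s=read_state();print(s["ee_pos"],s["width"],s["finger_force"])
a=read_camera("wrist")[90:390,120:400,::-1]; b=read_camera("top")[130:280,80:260,::-1]
a=cv2.resize(a,None,fx=1.4,fy=1.4); b=cv2.resize(b,None,fx=2.1,fy=2.1)
im=np.zeros((max(a.shape[0],b.shape[0]),a.shape[1]+b.shape[1],3),"uint8"); im[:a.shape[0],:a.shape[1]]=a; im[:b.shape[0],a.shape[1]:]=b
cv2.imwrite("pics/w4.png",im)
```

```text
[0.64198843 0.09583679 0.06203261] 0.0003251273371163169 0.0
```

View pics/w4.png

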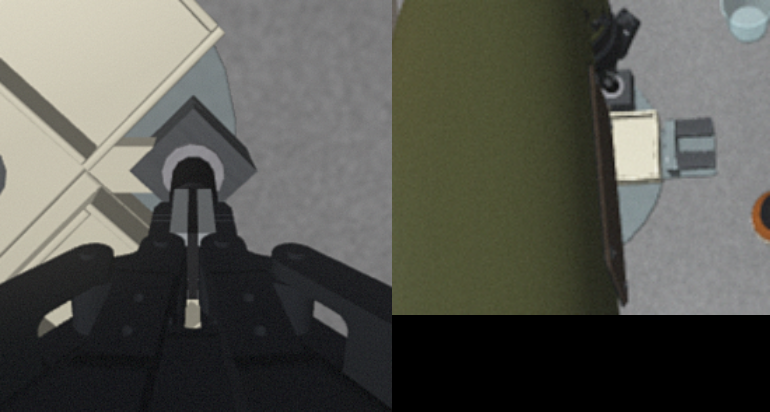

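Run:
```python
import cv2,numpy as np
def asc(f,v0,v1,u0,u1,dv=3,du=2):
    g=cv2.imread(f).max(2)
    print(f,u0)
    for v in range(v0,v1,dv): print(v,"".join(" .:-=+*#%@"[min(9,int(x)//22)] for x in g[v,u0:u1:du]))
asc("pics/w3.png",220,330,170,345)
g=cv2.imread("pics/w1.png").max(2);asc("pics/w1.png",228,300,120,400,3,3)
```

```text
pics/w3.png 170
220 %%%*%%#%%%%%%%%%%%%%%%%%@%%%%%%%%%%%%%%%%%%*=====++++++++++++++++*++++++++++++++++++++++
223 *##@#%%%%%%%%%%%%%%%%%%%%%%%%%%%%%%%%%%%%%%@%=====++++++++++++++++++++++++++++++++++++++
226 *@%+%%%%%%%%%@@%%@@%%%%%%%%%%%%%%%%%%%%%%%%%%%*-=--++++++++++++++++++*++++++++++++++++++
229 @#===*%%%%%%=====..+%%%%%%%%%%%%%%%%%%%%%%%@%*%%=--=-+++++++++++++++=..-=====+++++++++++
232 #======#%%%=====...=@%%%%%%%%%%%%%%%%%%%%%%****#@=:++-=+++++++++++++-...=====+++++++++++
235 #@*======%=====-...-%%%%%%%%%%%%%%%%%%%%%#***#@#-:-=++=-++++++++++++-...:=====++++++++++
238 +*%%*-::.-=====....-@%%%%%%%%%%%%%%%%%%%****@%===:-=++*+-=++++++++++-....-=====...=+++++
241 +++=....-=====.....:%%%%%%%%%%%%%%%%%%#***%@+===*=:-*++++=-+*+++++++:.....-=====....-+++
244 **=....-=====:.:....@%%%%%%%%%%%%%%%#***#@#===****+::++++++==+++++++:.....:=====-....:++
247 *=::.::======......:@%%%%%%%%%%%%%%****%@+==+******=-.-*+++++-++++++.......-=====:....=+
250 +:::::======........%%%%%%%%%%%%%#***%@#==+******+----::++++++++++++........-=====-:::.=
253 ...:.======:........#%%%%%%%%%%%***#@%===******+--------.
[... 4048 characters left out ...]
=##%-..
279 ..%%%:..........-*+*+**%@@@@@@#+=+********************+***+++#**************..........:+##-...
282 ...%%::.... ....*******+*****%@+=+******************************************-.........:+#+....
285 ...:.::........=**************@#=*****************************+**************.........::......
288 .....::........**********+***************************************************-........::......
291 .....::.......=***********+***************************+***********************........:.......
294 ......:.......****************************************************************+...............
297 .............=*****************************************************************...............
```

Request:
jog_arm(steps=[[0,0,0,0,0,0,0.18],[0,0,0,0,0,0,0.18],[0,0,0,0,0,0,0.18],[0,0,0,0,0,0,0.18],[0,0,0,0,0,0,0.18],[0,0,0,0,0,0.01,0.18],[0,0,0,0,0,0.02,0.18],[0,0,0,0,0,0.026,0.18],[0,0,0,0,0,0.026,0.18]])

```text
time_s: 5.75
ee_pos: [0.6413, 0.0957, 0.048]
orientation: [0.916, 0.402, -0.001, -0.0]
contact_force: [-0.2, -0.2, -0.6]
width: 0.0508
finger_force: 0.0
```

Request:
jog_arm(steps=[[0,0,0,0,0,0.012,0.18],[0,0,0,0,0,0.024,0.18],[0,0,0,0,0,0.036,0.18],[0,0,0,0,0,0.036,0.18],[0,0,0,0,0,0.036,-1],[0,0,0,0,0,0.036,-1],[0,0,0,0,0,0.036,-1],[0,0,0,0,0,0.036,-1],[0,0,0,0,0,0.036,-1]])

```text
time_s: 6.65
ee_pos: [0.6423, 0.0959, 0.0313]
orientation: [0.916, 0.402, 0.0, -0.0]
contact_force: [-0.5, -0.6, 2.3]
width: 0.019
finger_force: 39.1
```

Request:
jog_arm(steps=[[0,0,0,0,0,0,0.0],[0,0,0,0,0,0,0.0],[0,0,0,0,0,0,0.0],[0,0,0,0,0,0.009,0.0],[0,0,0,0,0,0.018,0.0],[0,0,0,0,0,0.018,-1],[0,0,0,0,0,0.018,-1],[0,0,0,0,0,0.018,-1],[0,0,0,0,0,0.018,-1],[0,0,0,0,0,0.018,-1]])

```text
time_s: 7.65
ee_pos: [0.6428, 0.0962, 0.0229]
orientation: [0.916, 0.402, 0.001, -0.0]
contact_force: [0.2, -0.3, 4.8]
width: 0.0185
finger_force: 50.1
```

Request:
jog_arm(steps=[[0,0,0,0,0,-0.02,-1],[0,0,0,0,0,-0.06,-1],[0,0,0,0,0,-0.12,-1],[0,0,0,0,0,-0.18,-1],[0,0,0,0,0,-0.22,-1],[0,0,0,0,0,-0.22,-1],[0,0,0,0,0,-0.22,-1]])

```text
time_s: 8.35
ee_pos: [0.6421, 0.0958, 0.1321]
orientation: [0.916, 0.402, 0.0, -0.0]
contact_force: [-0.9, 0.1, -0.8]
width: 0.0189
finger_force: 49.6
```

```bash
python3 - <<'E'
from h import *
s=read_state();np.save("w5.npy",np.r_[s["ee_pos"],s["orientation"]]);print(s["ee_pos"],s["width"],s["finger_force"],s["contact_force"])
cv2.imwrite("pics/w5.png",read_camera("wrist")[:,:,::-1]); cv2.imwrite("pics/s5.png",read_camera("side")[:,:,::-1])
a=cv2.imread("pics/w5.png"); b=cv2.resize(cv2.imread("pics/s5.png")[180:380,110:310],None,fx=1.9,fy=1.9)
a=cv2.resize(a[80:384,100:420],None,fx=1.25,fy=1.25); cv2.imwrite("pics/v5.png",np.hstack([a,b]))
E
python3 go.py .568 -.0045 .133 .825
```

```text
[0.64205672 0.09576783 0.13208558] 0.018895039263332546 49.56757187959738 [-0.93199953  0.05269615 -0.82816673]
[0.6409 0.0956 0.1305] 0.8275
[-0.0003  0.0003  0.0004 -0.2461  0.0281 -0.0046]
```

View pics/v5.png

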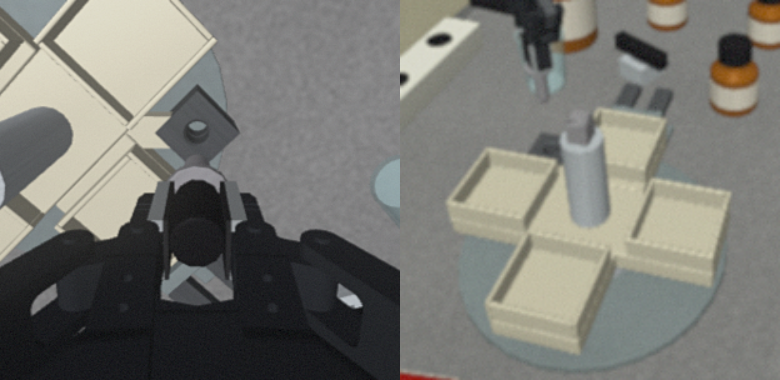

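```bash
python3 - <<'E'
from h import *
from fit import W
c=W("w5.npy")
print(plane(c,257.6,182.4,.052), plane(c,257.6,208,.122))
E
python3 go.py .525 -.05 .138 .825
```

```text
[0.64437089 0.09829185 0.052     ] [0.64380758 0.09779917 0.122     ]
[0.6409 0.0956 0.1305] 0.8275
[-3.000e-04  3.000e-04  4.000e-04 -3.713e-01  2.640e-02 -1.430e-02]
```

Request:
jog_arm(steps=[[0,0,0,-0.1,0.005,-0.0143,-1],[0,0,0,-0.2,0.015,-0.0143,-1],[0,0,0,-0.3,0.02,-0.0143,-1],[0,0,0,-0.3713,0.0264,-0.0143,-1],[0,0,0,-0.3713,0.0264,-0.0143,-1],[0,0,0,-0.3713,0.0264,-0.0143,-1],[0,0,0,-0.3713,0.0264,-0.0143,-1],[0,0,0,-0.3713,0.0264,-0.0143,-1]])

```text
time_s: 9.25
ee_pos: [0.5267, -0.0489, 0.1386]
orientation: [0.915, 0.403, -0.0, -0.0]
contact_force: [0.9, 0.6, -1.2]
width: 0.0187
finger_force: 49.6
```

Run:
```python
from h import *
s=read_state();np.save("w6.npy",np.r_[s["ee_pos"],s["orientation"]]);print(s["ee_pos"],s["width"],s["finger_force"],yaw(s["orientation"]))
cv2.imwrite("pics/w6.png",read_camera("wrist")[:,:,::-1]);c=cam("wrist",s)
print([proj(c,[.568,-.0045,.065]).round(), proj(c,[.561,.1695,.176]).round()])
cv2.imwrite("pics/w6c.png",cv2.resize(cv2.imread("pics/w6.png")[60:260,160:400],None,fx=3,fy=3,interpolation=cv2.INTER_CUBIC))
```

```text
[ 0.52672468 -0.04889773  0.13864358] 0.018684607390288235 49.55912622681353 0.8289913666563631
[array([258., 118.]), array([ -86., -233.])]
```

View pics/w6c.png

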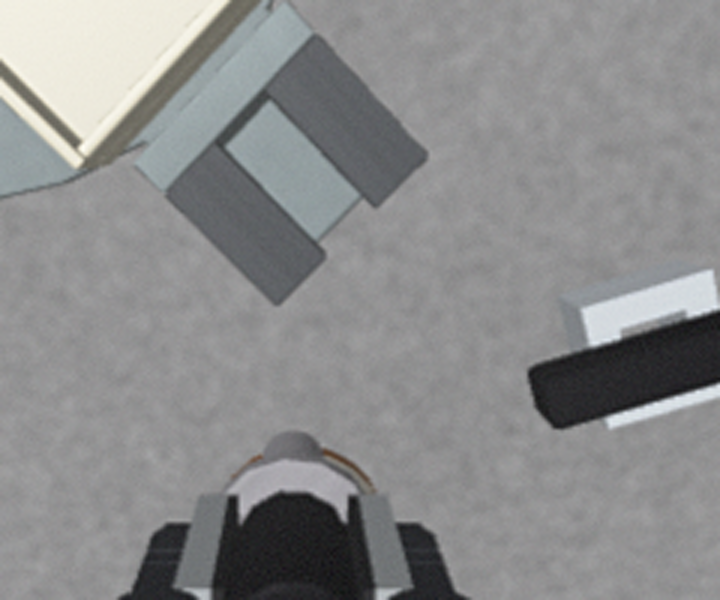

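Request:
jog_arm(steps=[[0,0,0,0.06,0,0,-1],[0,0,0,0.121,0,0,-1],[0,0,0,0.121,0,0,-1],[0,0,0,0.121,0,0,-1],[0,0,0,0.121,0,0,-1]])

```text
time_s: 9.8
ee_pos: [0.5665, -0.0052, 0.1387]
orientation: [0.916, 0.402, -0.001, -0.0]
contact_force: [0.0, 0.2, -0.9]
width: 0.019
finger_force: 49.6
```

```bash
python3 go.py .568 -.0045 .04 .83
```

```text
[ 0.5665 -0.0052  0.1387] 0.828
[-2.000e-04  1.000e-04 -3.000e-04  3.300e-03  1.400e-03  1.975e-01]
```

Request:
jog_arm(steps=[[0,0,0,0.002,0.001,0.06,-1],[0,0,0,0.002,0.001,0.1,-1],[0,0,0,0.002,0.001,0.125,-1],[0,0,0,0.002,0.001,0.145,-1],[0,0,0,0.002,0.001,0.165,-1],[0,0,0,0.002,0.001,0.165,-1]])

```text
time_s: 10.4
ee_pos: [0.5673, -0.005, 0.0556]
orientation: [0.916, 0.402, -0.001, -0.001]
contact_force: [-1.1, -0.6, -0.3]
width: 0.0186
finger_force: 49.6
```

No contact force, so the tip is in the slot. Lower until the flange rests.

Request:
jog_arm(steps=[[0,0,0,0,0,0.015,-1],[0,0,0,0,0,0.028,-1],[0,0,0,0,0,0.035,-1],[0,0,0,0,0,0.035,-1]])

```text
time_s: 10.8
ee_pos: [0.5676, -0.0048, 0.0386]
orientation: [0.916, 0.402, -0.0, -0.0]
contact_force: [0.3, 0.4, -0.9]
width: 0.019
finger_force: 49.6
```

Request:
jog_arm(steps=[[0,0,0,0,0,0.004,-1],[0,0,0,0,0,0.006,-1],[0,0,0,0,0,0.006,0.0],[0,0,0,0,0,0.006,0.0],[0,0,0,0,0,0.006,0.0],[0,0,0,0,0,0.006,0.0],[0,0,0,0,0,-0.02,0.0],[0,0,0,0,0,-0.1,0.0],[0,0,0,0,0,-0.2,0.0],[0,0,0,0,0,-0.25,0.5]])

```text
time_s: 11.8
ee_pos: [0.57, -0.0049, 0.1694]
orientation: [0.916, 0.402, 0.003, 0.001]
contact_force: [0.5, -0.1, 0.5]
width: 0.0561
finger_force: 0.0
```

```bash
cat > cap.py <<'E'
from h import *
import sys
# look at the cap near the expected world xy: wrist view from a hover; top-circle rear edge and centre column
s=read_state(); c=cam("wrist",s); im=read_camera("wrist").max(2); cv2.imwrite("pics/cap_%d.png"%int(s["time_s"]*10),im)
m=(cv2.GaussianBlur(im,(3,3),0)<48).astype("uint8"); m[232:]=0
n,l,st,ce=cv2.connectedComponentsWithStats(m)
a=yaw(s["orientation"]); tx=np.array([np.cos(a),np.sin(a)])
for i in range(1,n):
    if st[i][4]<400: continue
    b=l==i; cols=np.where(b.any(0))[0]; vb=np.where(b.any(1))[0].max(); u=(cols.min()+cols.max())/2
    p=plane(c,u,vb+.5,.097); w=plane(c,cols.max()+.5,vb-15,.097)-plane(c,cols.min()-.5,vb-15,.097)
    q=p[:2]+.022*tx; t=plane(c,u,np.where(b.any(1))[0].min()-.5,.075)
    print("cap",q.round(4),"width",np.linalg.norm(w).round(4),"front-edge est",(t[:2]-.022*tx).round(4),st[i])
print(s["ee_pos"].round(4),a)
E
python3 go.py .484 -.105 .18 0
```

```text
[ 0.57   -0.0049  0.1694] 0.8276
[ 0.0003 -0.0008  0.1317 -0.2637  0.0089 -0.0223]
```

Request:
jog_arm(steps=[[0,0,0.02,-0.05,0,-0.0223,1],[0,0,0.1317,-0.2637,0.0089,-0.0223,1],[0,0,0.1317,-0.2637,0.0089,-0.0223,1],[0,0,0.1317,-0.2637,0.0089,-0.0223,1],[0,0,0.1317,-0.2637,0.0089,-0.0223,1],[0,0,0.1317,-0.2637,0.0089,-0.0223,1],[0,0,0.1317,-0.2637,0.0089,-0.0223,1],[0,0,0.1317,-0.2637,0.0089,-0.0223,1],[0,0,0.1317,-0.2637,0.0089,-0.0223,1]])

```text
time_s: 12.7
ee_pos: [0.4823, -0.1049, 0.1756]
orientation: [1.0, 0.001, 0.0, -0.0]
contact_force: [-0.1, 0.5, -0.6]
width: 0.0854
finger_force: 0.0
```

```bash
python3 cap.py
```

```text
cap [ 0.593  -0.1263] width 0.0416 front-edge est [ 0.6164 -0.1266] [ 258    0   51   83 1399]
cap [ 0.6233 -0.2714] width 0.0568 front-edge est [ 0.6166 -0.2795] [ 430    0   72   43 2407]
cap [ 0.4822 -0.1031] width 0.0411 front-edge est [ 0.4794 -0.1031] [ 233  162   45   48 1663]
cap [ 0.4675 -0.264 ] width 0.0528 front-edge est [ 0.4658 -0.2698] [ 398  176   57   49 2080]
[ 0.4823 -0.1049  0.1756] 0.00206317963341435
```

Request:
jog_arm(steps=[[0,0,0,0,-0.004,0.09,1],[0,0,0,0,-0.004,0.18,1],[0,0,0,0,-0.004,0.25,1],[0,0,0,0,-0.004,0.28,1],[0,0,0,0,-0.004,0.3,1],[0,0,0,0,-0.004,0.3,1],[0,0,0,0,-0.004,0.3,-1],[0,0,0,0,-0.004,0.3,-1],[0,0,0,0,-0.004,0.3,-1],[0,0,0,0,-0.004,0.3,-1]], newtons=40)

```text
time_s: 13.75
ee_pos: [0.4833, -0.103, 0.0265]
orientation: [1.0, 0.0, 0.001, -0.0]
contact_force: [-0.6, 1.6, 6.2]
width: 0.0431
finger_force: 40.1
```

Request:
jog_arm(steps=[[0,0,0,0,0,0,-1],[0,0,0,0,0,0,-1],[0,0,0,0,0,-0.03,-1],[0,0,0,0,0,-0.12,-1],[0,0,0,0,0,-0.2,-1],[0,0,0,0,0,-0.3,-1],[0,0,0,0,0,-0.388,-1],[0,0,0,0,0,-0.388,-1],[0,0,0,0,0,-0.388,-1]])

```text
time_s: 14.65
ee_pos: [0.4828, -0.1032, 0.2201]
orientation: [1.0, 0.0, 0.001, 0.0]
contact_force: [-0.2, -0.3, -3.0]
width: 0.0433
finger_force: 41.7
```

Request:
jog_arm(steps=[[0,0,0,0,-0.05,0,-1],[0,0,0,-0.01,-0.14,0,-1],[0,0,0,-0.0274,-0.24,0,-1],[0,0,0,-0.0274,-0.34,0,-1],[0,0,0,-0.0274,-0.44,0,-1],[0,0,0,-0.0274,-0.51,0,-1],[0,0,0,-0.0274,-0.538,0,-1],[0,0,0,-0.0274,-0.538,0,-1],[0,0,0,-0.0274,-0.538,0,-1],[0,0,0,-0.0274,-0.538,0,-1]])

```text
time_s: 15.65
ee_pos: [0.4759, 0.0486, 0.2195]
orientation: [0.999, 0.034, -0.002, -0.023]
contact_force: [0.3, -0.4, -2.2]
width: 0.0433
finger_force: 41.9
```

```bash
python3 go.py .4691 .1658 .081 0
```

```text
[0.4759 0.0486 0.2195] 0.0681
[-0.0072  0.0005  0.0108  0.0029 -0.2219  0.2873]
```

Request:
jog_arm(steps=[[-0.0072,0.0005,0.0108,0.0029,-0.08,0,-1],[-0.0072,0.0005,0.0108,0.0029,-0.16,0,-1],[-0.0072,0.0005,0.0108,0.0029,-0.2219,0,-1],[-0.0072,0.0005,0.0108,0.0029,-0.2219,0,-1],[-0.0072,0.0005,0.0108,0.0029,-0.2219,0,-1],[-0.0072,0.0005,0.0108,0.0029,-0.2219,0,-1],[-0.0072,0.0005,0.0108,0.0029,-0.2219,0,-1],[-0.0072,0.0005,0.0108,0.0029,-0.2219,0,-1],[-0.0072,0.0005,0.0108,0.0029,-0.2219,0,-1],[-0.0072,0.0005,0.0108,0.0029,-0.2219,0,-1]])

```text
time_s: 16.65
ee_pos: [0.477, 0.0503, 0.2246]
orientation: [0.999, 0.036, -0.002, -0.023]
contact_force: [0.7, 0.6, -2.1]
width: 0.0428
finger_force: 41.9
```

```bash
python3 go.py .4691 .1658 .081 0; python3 -c "
from h import *
print(read_state()['joint_positions'].round(3),read_state()['joint_velocities'].round(3))"
```

```text
[0.477  0.0503 0.2246] 0.0712
[-0.0073  0.0006  0.0113  0.0013 -0.2182  0.2974]
[ 0.07   0.078 -0.275  1.22   0.046  3.141] [-0.001  0.001  0.002  0.001 -0.001  0.002]
```

```bash
python3 go.py .4691 .1658 .225 0.8
```

```text
[0.477  0.0503 0.2246] 0.0712
[-0.0071 -0.0024 -0.116   0.0007 -0.2314  0.0097]
```

Request:
jog_arm(steps=[[-0.0071,-0.0024,-0.116,0.0007,-0.05,0,-1],[-0.0071,-0.0024,-0.116,0.0007,-0.12,0,-1],[-0.0071,-0.0024,-0.116,0.0007,-0.18,0,-1],[-0.0071,-0.0024,-0.116,0.0007,-0.2314,0.01,-1],[-0.0071,-0.0024,-0.116,0.0007,-0.2314,0.01,-1],[-0.0071,-0.0024,-0.116,0.0007,-0.2314,0.01,-1],[-0.0071,-0.0024,-0.116,0.0007,-0.2314,0.01,-1],[-0.0071,-0.0024,-0.116,0.0007,-0.2314,0.01,-1],[-0.0071,-0.0024,-0.116,0.0007,-0.2314,0.01,-1],[-0.0071,-0.0024,-0.116,0.0007,-0.2314,0.01,-1]])

```text
time_s: 17.65
ee_pos: [0.4692, 0.1653, 0.225]
orientation: [0.921, 0.389, 0.0, 0.0]
contact_force: [-0.4, 0.1, -2.0]
width: 0.0431
finger_force: 42.1
```

```bash
python3 go.py .4691 .1658 .081 0.8
```

```text
[0.4692 0.1653 0.225 ] 0.7983
[ 0.     -0.     -0.0003  0.0005 -0.0009  0.288 ]
```

Request:
jog_arm(steps=[[0,0,0,0,0,0.08,-1],[0,0,0,0,0,0.16,-1],[0,0,0,0,0,0.22,-1],[0,0,0,0,0,0.26,-1],[0,0,0,0,0,0.28,-1],[0,0,0,0,0,0.289,-1],[0,0,0,0,0,0.289,-1]])

```text
time_s: 18.35
ee_pos: [0.4694, 0.1658, 0.0807]
orientation: [0.921, 0.389, 0.0, 0.0]
contact_force: [-0.7, 1.1, -1.4]
width: 0.0433
finger_force: 42.1
```

Request:
jog_arm(steps=[[0,0,0,0,0,0.004,-1],[0,0,0,0,0,0.004,-1],[0,0,0,0,0,0.004,0.9],[0,0,0,0,0,0.004,0.9],[0,0,0,0,0,0.004,0.9],[0,0,0,0,0,0.004,0.9],[0,0,0,0,0,-0.1,1],[0,0,0,0,0,-0.2,1],[0,0,0,0,0,-0.28,1],[0,0,0,0,0,-0.28,1]])

```text
time_s: 19.35
ee_pos: [0.4728, 0.1671, 0.2269]
orientation: [0.921, 0.389, 0.005, 0.0]
contact_force: [0.5, 0.3, -0.3]
width: 0.0855
finger_force: 0.0
```

```bash
python3 go.py .628 -.273 .18 0.8
```

```text
[0.4728 0.1671 0.2269] 0.8001
[ 8.000e-04 -1.500e-03  0.000e+00 -4.161e-01  8.355e-01  9.400e-02]
```

Request:
jog_arm(steps=[[0,0,0,-0.4161,0.8355,0.094,1],[0,0,0,-0.4161,0.8355,0.094,1],[0,0,0,-0.4161,0.8355,0.094,1],[0,0,0,-0.4161,0.8355,0.094,1],[0,0,0,-0.4161,0.8355,0.094,1],[0,0,0,-0.4161,0.8355,0.094,1],[0,0,0,-0.4161,0.8355,0.094,1],[0,0,0,-0.4161,0.8355,0.094,1],[0,0,0,-0.4161,0.8355,0.094,1],[0,0,0,-0.4161,0.8355,0.094,1]])

```text
time_s: 20.35
ee_pos: [0.624, -0.2788, 0.1715]
orientation: [0.922, 0.388, -0.001, 0.0]
contact_force: [0.9, -0.3, 0.1]
width: 0.0852
finger_force: 0.0
```

Request:
jog_arm(steps=[[0,0,0,0,0,0,1],[0,0,0,0,0,0,1]])

```text
time_s: 20.55
ee_pos: [0.6233, -0.2743, 0.1726]
orientation: [0.921, 0.389, -0.0, -0.001]
contact_force: [0.3, -0.3, -0.1]
width: 0.0854
finger_force: 0.0
```

```bash
python3 cap.py
```

```text
cap [ 0.7289 -0.4061] width 0.1371 front-edge est [ 0.8223 -0.2825] [ 363    0  149  232 5721]
cap [ 0.7763 -0.3749] width 0.088 front-edge est [ 0.8365 -0.2964] [ 411    0  101  174 1838]
cap [ 0.8173 -0.3422] width 0.0511 front-edge est [ 0.848  -0.3076] [ 450    0   62  113 1178]
cap [ 0.6309 -0.145 ] width 0.0703 front-edge est [ 0.6252 -0.1456] [113  52  86  47 578]
cap [ 0.6294 -0.2723] width 0.0404 front-edge est [ 0.6271 -0.2748] [ 239  157   45   48 1705]
[ 0.6233 -0.2743  0.1726] 0.7993700185629186
```

Request:
jog_arm(steps=[[0,0,0,0.009,0.0065,0.08,1],[0,0,0,0.009,0.0065,0.17,1],[0,0,0,0.009,0.0065,0.25,1],[0,0,0,0.009,0.0065,0.28,1],[0,0,0,0.009,0.0065,0.293,1],[0,0,0,0.009,0.0065,0.293,1],[0,0,0,0.009,0.0065,0.293,-1],[0,0,0,0.009,0.0065,0.293,-1],[0,0,0,0.009,0.0065,0.293,-1],[0,0,0,0.009,0.0065,0.293,-1]])

```text
time_s: 21.6
ee_pos: [0.6304, -0.274, 0.0289]
orientation: [0.921, 0.389, 0.001, 0.001]
contact_force: [-1.3, 0.9, 5.3]
width: 0.0429
finger_force: 40.0
```

Request:
jog_arm(steps=[[0,0,0,0,0,0,-1],[0,0,0,0,0,0,-1],[0,0,0,0,0,-0.03,-1],[0,0,0,0,0,-0.12,-1],[0,0,0,0,0,-0.2,-1],[0,0,0,0,0,-0.3,-1],[0,0,0,0,0,-0.388,-1],[0,0,0,0,0,-0.388,-1],[0,0,0,0,0,-0.388,-1]])

```text
time_s: 22.5
ee_pos: [0.6302, -0.274, 0.2234]
orientation: [0.921, 0.389, 0.001, 0.001]
contact_force: [-0.0, 0.0, -3.1]
width: 0.0431
finger_force: 41.6
```

```bash
python3 go.py .6529 .1732 .22 0.8
```

```text
[ 0.6302 -0.274   0.2234] 0.8
[ 6.000e-04 -2.000e-04  0.000e+00  6.732e-01 -5.905e-01  5.400e-03]
```

Request:
jog_arm(steps=[[0,0,0,0.05,-0.045,0,-1],[0,0,0,0.12,-0.105,0,-1],[0,0,0,0.18,-0.158,0,-1],[0,0,0,0.24,-0.21,0,-1],[0,0,0,0.3,-0.263,0,-1],[0,0,0,0.36,-0.316,0,-1],[0,0,0,0.42,-0.368,0,-1],[0,0,0,0.48,-0.42,0,-1],[0,0,0,0.54,-0.473,0,-1],[0,0,0,0.6,-0.526,0,-1]])

```text
time_s: 23.5
ee_pos: [0.6481, 0.1262, 0.2188]
orientation: [0.921, 0.389, -0.002, -0.0]
contact_force: [0.3, 0.4, -1.7]
width: 0.0429
finger_force: 41.5
```

Request:
jog_arm(steps=[[0,0,0,0.04,-0.035,0,-1],[0,0,0,0.0732,-0.0645,0,-1],[0,0,0,0.0732,-0.0645,0,-1],[0,0,0,0.0732,-0.0645,0,-1],[0,0,0,0.0732,-0.0645,0,-1],[0,0,0,0.0732,-0.0645,0,-1]])

```text
time_s: 24.1
ee_pos: [0.6518, 0.1725, 0.2205]
orientation: [0.921, 0.389, -0.0, 0.0]
contact_force: [-0.8, -0.0, -1.3]
width: 0.0432
finger_force: 41.5
```

```bash
python3 go.py .6529 .1732 .082 0.8
```

```text
[0.6518 0.1725 0.2205] 0.7988
[-0.00e+00  2.00e-04 -2.00e-04  2.90e-03  6.00e-04  2.77e-01]
```

Request:
jog_arm(steps=[[0,0,0,0.003,0,0.08,-1],[0,0,0,0.003,0,0.16,-1],[0,0,0,0.003,0,0.22,-1],[0,0,0,0.003,0,0.25,-1],[0,0,0,0.003,0,0.27,-1],[0,0,0,0.003,0,0.28,-1],[0,0,0,0.003,0,0.28,-1]])

```text
time_s: 24.8
ee_pos: [0.654, 0.1748, 0.082]
orientation: [0.921, 0.389, 0.001, 0.0]
contact_force: [-0.3, 0.1, -1.9]
width: 0.0429
finger_force: 41.5
```

Request:
jog_arm(steps=[[0,0,0,0,0,0,-1],[0,0,0,0,0,0,0.9],[0,0,0,0,0,0,0.9],[0,0,0,0,0,0,0.9],[0,0,0,0,0,0,0.9],[0,0,0,0,0,0,0.9],[0,0,0,0,0,-0.1,1],[0,0,0,0,0,-0.2,1],[0,0,0,0,0,-0.28,1],[0,0,0,0,0,-0.28,1]])

```text
time_s: 25.8
ee_pos: [0.6566, 0.1757, 0.2284]
orientation: [0.921, 0.389, 0.006, 0.001]
contact_force: [0.2, 1.0, -0.2]
width: 0.0854
finger_force: 0.0
```

```bash
python3 go.py .4695 -.264 .18 0.8
```

```text
[0.6566 0.1757 0.2284] 0.8001
[ 0.0009 -0.0015  0.     -0.8924  0.3436  0.0905]
```

Request:
jog_arm(steps=[[0,0,0,-0.8924,0.3436,0,1],[0,0,0,-0.8924,0.3436,0,1],[0,0,0,-0.8924,0.3436,0,1],[0,0,0,-0.8924,0.3436,0,1],[0,0,0,-0.8924,0.3436,0.04,1],[0,0,0,-0.8924,0.3436,0.0905,1],[0,0,0,-0.8924,0.3436,0.0905,1],[0,0,0,-0.8924,0.3436,0.0905,1],[0,0,0,-0.8924,0.3436,0.0905,1],[0,0,0,-0.8924,0.3436,0.0905,1]])

```text
time_s: 26.8
ee_pos: [0.4633, -0.2674, 0.1746]
orientation: [0.921, 0.388, -0.001, -0.0]
contact_force: [-0.3, 0.5, 0.1]
width: 0.0855
finger_force: 0.0
```

Request:
jog_arm(steps=[[0,0,0,0,0,0,1],[0,0,0,0,0,0,1],[0,0,0,0,0,0,1]])

```text
time_s: 27.1
ee_pos: [0.4658, -0.2643, 0.1757]
orientation: [0.921, 0.39, 0.0, -0.0]
contact_force: [0.2, -1.0, -1.2]
width: 0.0855
finger_force: 0.0
```

```bash
python3 cap.py
```

```text
cap [ 0.468  -0.2653] width 0.0411 front-edge est [ 0.4654 -0.2681] [ 238  162   45   47 1687]
cap [ 0.5625 -0.389 ] width 0.0504 front-edge est [ 0.5496 -0.4163] [396 209  54  23 907]
[ 0.4658 -0.2643  0.1757] 0.8008375425998814
```

Request:
jog_arm(steps=[[0,0,0,0.002,0.0046,0.08,1],[0,0,0,0.002,0.0046,0.17,1],[0,0,0,0.002,0.0046,0.25,1],[0,0,0,0.002,0.0046,0.28,1],[0,0,0,0.002,0.0046,0.295,1],[0,0,0,0.002,0.0046,0.295,1],[0,0,0,0.002,0.0046,0.295,-1],[0,0,0,0.002,0.0046,0.295,-1],[0,0,0,0.002,0.0046,0.295,-1],[0,0,0,0.002,0.0046,0.295,-1]])

```text
time_s: 28.15
ee_pos: [0.4687, -0.2664, 0.0296]
orientation: [0.921, 0.389, 0.001, 0.001]
contact_force: [-0.8, 1.1, 5.9]
width: 0.0431
finger_force: 40.0
```

Request:
jog_arm(steps=[[0,0,0,0,0,0,-1],[0,0,0,0,0,0,-1],[0,0,0,0,0,-0.03,-1],[0,0,0,0,0,-0.12,-1],[0,0,0,0,0,-0.2,-1],[0,0,0,0,0,-0.3,-1],[0,0,0,0,0,-0.388,-1],[0,0,0,0,0,-0.388,-1],[0,0,0,0,0,-0.388,-1]])

```text
time_s: 29.05
ee_pos: [0.4685, -0.2664, 0.2233]
orientation: [0.921, 0.389, 0.001, 0.001]
contact_force: [-1.0, -0.0, -3.0]
width: 0.0433
finger_force: 41.9
```

```bash
python3 go.py .5647 .0776 .22 0.8
```

```text
[ 0.4685 -0.2664  0.2233] 0.8
[ 4.000e-04 -1.000e-04 -0.000e+00  6.276e-01 -3.413e-01  6.100e-03]
```

Request:
jog_arm(steps=[[0,0,0,0.05,-0.027,0,-1],[0,0,0,0.12,-0.065,0,-1],[0,0,0,0.2,-0.109,0,-1],[0,0,0,0.28,-0.152,0,-1],[0,0,0,0.36,-0.196,0,-1],[0,0,0,0.44,-0.239,0,-1],[0,0,0,0.52,-0.283,0,-1],[0,0,0,0.59,-0.32,0,-1],[0,0,0,0.6276,-0.3413,0,-1],[0,0,0,0.6276,-0.3413,0,-1]])

```text
time_s: 30.05
ee_pos: [0.563, 0.0808, 0.2194]
orientation: [0.92, 0.391, -0.002, -0.001]
contact_force: [-0.9, -0.3, -2.2]
width: 0.0434
finger_force: 41.7
```

Request:
jog_arm(steps=[[0,0,0,0,0,0,-1],[0,0,0,0,0,0,-1],[0,0,0,0,0,0,-1]])

```text
time_s: 30.35
ee_pos: [0.5635, 0.0769, 0.2218]
orientation: [0.921, 0.389, -0.0, 0.0]
contact_force: [0.5, -0.2, -2.5]
width: 0.0434
finger_force: 41.7
```

```bash
python3 go.py .5647 .0776 .0815 0.8
```

```text
[0.5635 0.0769 0.2218] 0.7985
[-0.000e+00  1.000e-04 -2.000e-04  3.000e-03  7.000e-04  2.805e-01]
```

Request:
jog_arm(steps=[[0,0,0,0.003,0,0.08,-1],[0,0,0,0.003,0,0.16,-1],[0,0,0,0.003,0,0.22,-1],[0,0,0,0.003,0,0.25,-1],[0,0,0,0.003,0,0.27,-1],[0,0,0,0.003,0,0.282,-1],[0,0,0,0.003,0,0.282,-1]])

```text
time_s: 31.05
ee_pos: [0.5661, 0.0789, 0.0821]
orientation: [0.921, 0.389, 0.001, 0.0]
contact_force: [-0.4, 0.1, -3.1]
width: 0.0431
finger_force: 41.5
```

Request:
jog_arm(steps=[[0,0,0,0,0,0,-1],[0,0,0,0,0,0,0.9],[0,0,0,0,0,0,0.9],[0,0,0,0,0,0,0.9],[0,0,0,0,0,0,0.9],[0,0,0,0,0,0,0.9],[0,0,0,0,0,-0.1,1],[0,0,0,0,0,-0.2,1],[0,0,0,0,0,-0.28,1],[0,0,0,0,0,-0.28,1]])

```text
time_s: 32.05
ee_pos: [0.5687, 0.0797, 0.2278]
orientation: [0.921, 0.389, 0.005, 0.001]
contact_force: [0.5, 0.6, -0.0]
width: 0.0855
finger_force: 0.0
```

```bash
python3 go.py .5485 -.412 .18 0.8
```

```text
[0.5687 0.0797 0.2278] 0.8002
[ 0.0011 -0.0013  0.     -0.7345  0.6553  0.094 ]
```

Request:
jog_arm(steps=[[0,0,0,-0.7345,0.6553,0,1],[0,0,0,-0.7345,0.6553,0,1],[0,0,0,-0.7345,0.6553,0,1],[0,0,0,-0.7345,0.6553,0,1],[0,0,0,-0.7345,0.6553,0.04,1],[0,0,0,-0.7345,0.6553,0.09,1],[0,0,0,-0.7345,0.6553,0.09,1],[0,0,0,-0.7345,0.6553,0.09,1],[0,0,0,-0.7345,0.6553,0.09,1],[0,0,0,-0.7345,0.6553,0.09,1]])

```text
time_s: 33.05
ee_pos: [0.5434, -0.4147, 0.175]
orientation: [0.921, 0.389, -0.0, -0.0]
contact_force: [1.4, 0.0, 0.6]
width: 0.0849
finger_force: 0.0
```

Request:
jog_arm(steps=[[0,0,0,0,0,0,1],[0,0,0,0,0,0,1],[0,0,0,0,0,0,1]])

```text
time_s: 33.35
ee_pos: [0.5442, -0.4116, 0.176]
orientation: [0.921, 0.39, -0.0, -0.0]
contact_force: [-0.3, 0.7, 0.6]
width: 0.0852
finger_force: 0.0
```

```bash
python3 cap.py
```

```text
cap [ 0.7207 -0.4974] width 0.0687 front-edge est [ 0.7662 -0.4403] [ 432    0   80  143 3668]
cap [ 0.5493 -0.4128] width 0.042 front-edge est [ 0.5475 -0.4149] [ 240  159   46   48 1699]
cap [ 0.6622 -0.5515] width 0.026 front-edge est [ 0.6506 -0.5797] [437 205  28  23 475]
[ 0.5442 -0.4116  0.176 ] 0.8006394147606788
```

Request:
jog_arm(steps=[[0,0,0,0.005,0.0092,0.08,1],[0,0,0,0.005,0.0092,0.17,1],[0,0,0,0.005,0.0092,0.25,1],[0,0,0,0.005,0.0092,0.28,1],[0,0,0,0.005,0.0092,0.295,1],[0,0,0,0.005,0.0092,0.295,1],[0,0,0,0.005,0.0092,0.295,-1],[0,0,0,0.005,0.0092,0.295,-1],[0,0,0,0.005,0.0092,0.295,-1],[0,0,0,0.005,0.0092,0.295,-1]])

```text
time_s: 34.4
ee_pos: [0.5502, -0.4147, 0.0307]
orientation: [0.921, 0.389, 0.001, 0.001]
contact_force: [-1.9, 1.3, 5.5]
width: 0.0433
finger_force: 40.0
```

Request:
jog_arm(steps=[[0,0,0,0,0,0,-1],[0,0,0,0,0,0,-1],[0,0,0,0,0,-0.03,-1],[0,0,0,0,0,-0.12,-1],[0,0,0,0,0,-0.2,-1],[0,0,0,0,0,-0.3,-1],[0,0,0,0,0,-0.4,-1],[0,0,0,0,0,-0.42,-1],[0,0,0,0,0,-0.42,-1]])

```text
time_s: 35.3
ee_pos: [0.5506, -0.415, 0.2426]
orientation: [0.921, 0.389, 0.001, 0.003]
contact_force: [0.0, 0.1, -1.8]
width: 0.0427
finger_force: 41.5
```

```bash
python3 go.py .5573 .2614 .24 0.8
```

```text
[ 0.5506 -0.415   0.2426] 0.8
[ 1.000e-03 -1.000e-04 -0.000e+00  9.798e-01 -9.330e-01  1.000e-04]
```

Request:
jog_arm(steps=[[0,0,0,0.05,-0.048,0,-1],[0,0,0,0.12,-0.114,0,-1],[0,0,0,0.19,-0.181,0,-1],[0,0,0,0.26,-0.248,0,-1],[0,0,0,0.33,-0.314,0,-1],[0,0,0,0.4,-0.381,0,-1],[0,0,0,0.47,-0.448,0,-1],[0,0,0,0.54,-0.514,0,-1],[0,0,0,0.61,-0.581,0,-1],[0,0,0,0.66,-0.628,0,-1]])

```text
time_s: 36.3
ee_pos: [0.5519, 0.0443, 0.2364]
orientation: [0.921, 0.39, -0.002, -0.001]
contact_force: [-0.2, 0.0, -1.3]
width: 0.043
finger_force: 41.5
```

Request:
jog_arm(steps=[[0,0,0,0.05,-0.048,0,-1],[0,0,0,0.11,-0.105,0,-1],[0,0,0,0.17,-0.162,0,-1],[0,0,0,0.23,-0.219,0,-1],[0,0,0,0.28,-0.267,0,-1],[0,0,0,0.32,-0.305,0,-1],[0,0,0,0.32,-0.305,0,-1],[0,0,0,0.32,-0.305,0,-1],[0,0,0,0.32,-0.305,0,-1]])

```text
time_s: 37.2
ee_pos: [0.5553, 0.2614, 0.2374]
orientation: [0.921, 0.389, -0.001, 0.0]
contact_force: [0.1, 0.6, -1.6]
width: 0.043
finger_force: 41.6
```

```bash
python3 go.py .5573 .2614 .083 0.8
```

```text
[0.5553 0.2614 0.2374] 0.7995
[-0.000e+00  4.000e-04 -1.000e-04  3.700e-03  3.000e-03  3.087e-01]
```

Request:
jog_arm(steps=[[0,0,0,0.001,0.003,0.08,-1],[0,0,0,0.001,0.003,0.16,-1],[0,0,0,0.001,0.003,0.23,-1],[0,0,0,0.001,0.003,0.27,-1],[0,0,0,0.001,0.003,0.295,-1],[0,0,0,0.001,0.003,0.309,-1],[0,0,0,0.001,0.003,0.309,-1]])

```text
time_s: 37.9
ee_pos: [0.5576, 0.2613, 0.0842]
orientation: [0.921, 0.389, 0.0, 0.0]
contact_force: [0.2, 0.1, -1.2]
width: 0.043
finger_force: 41.5
```

Request:
jog_arm(steps=[[0,0,0,0,0,0,-1],[0,0,0,0,0,0,0.9],[0,0,0,0,0,0,0.9],[0,0,0,0,0,0,0.9],[0,0,0,0,0,0,0.9],[0,0,0,0,0,0,0.9],[0,0,0,0,0,-0.1,1],[0,0,0,0,0,-0.2,1],[0,0,0,0,0,-0.3,1],[0,0,0,0,0,-0.36,1]])

```text
time_s: 38.9
ee_pos: [0.5585, 0.2624, 0.2687]
orientation: [0.921, 0.389, 0.002, 0.0]
contact_force: [0.3, 0.3, 0.4]
width: 0.0851
finger_force: 0.0
```

```bash
python3 go.py .6 -.16 .2 1.15
```

```text
[0.5585 0.2624 0.2687] 0.8001
[ 4.000e-04 -7.000e-04 -5.570e-02 -5.488e-01  6.478e-01  1.363e-01]
```

```bash
python3 go.py .621 -.1325 .18 2.724
```

```text
[0.5585 0.2624 0.2687] 0.8001
[ 9.000e-04 -2.000e-04 -3.062e-01 -4.803e-01  6.395e-01  1.766e-01]
```

Request:
jog_arm(steps=[[0,0,-0.3062,-0.48,0.64,0,1],[0,0,-0.3062,-0.48,0.64,0,1],[0,0,-0.3062,-0.48,0.64,0,1],[0,0,-0.3062,-0.48,0.64,0,1],[0,0,-0.3062,-0.48,0.64,0,1],[0,0,-0.3062,-0.48,0.64,0,1],[0,0,-0.3062,-0.48,0.64,0.1,1],[0,0,-0.3062,-0.48,0.64,0.17,1],[0,0,-0.3062,-0.48,0.64,0.17,1],[0,0,-0.3062,-0.48,0.64,0.17,1]])

```text
time_s: 39.9
ee_pos: [0.6169, -0.137, 0.1738]
orientation: [0.432, 0.902, -0.002, -0.003]
contact_force: [-0.5, 0.7, 0.1]
width: 0.0851
finger_force: 0.0
```

```bash
python3 go.py .621 -.1325 .18 2.724
```

```text
[ 0.6169 -0.137   0.1738] 2.2491
[-0.0007 -0.0009 -0.0756  0.0019  0.012  -0.0124]
```

Request:
jog_arm(steps=[[0,0,-0.0756,0.0019,0.012,0,0.3],[0,0,-0.0756,0.0019,0.012,0,0.3],[0,0,-0.0756,0.0019,0.012,0,0.3],[0,0,-0.0756,0.0019,0.012,0,0.3],[0,0,-0.0756,0.0019,0.012,0,0.3],[0,0,-0.0756,0.0019,0.012,0,0.3]])

```text
time_s: 40.5
ee_pos: [0.6238, -0.1287, 0.1793]
orientation: [0.209, 0.978, -0.0, 0.0]
contact_force: [-0.4, 0.3, 0.3]
width: 0.0555
finger_force: 0.0
```

Run:
```python
from h import *
s=read_state();np.save("w7.npy",np.r_[s["ee_pos"],s["orientation"]]);c=cam("wrist",s)
im=read_camera("wrist")[:,:,::-1]; cv2.imwrite("pics/w7.png",im)
print(s["ee_pos"].round(4),yaw(s["orientation"]),proj(c,[.621,-.1325,.052]).round())
m=(cv2.GaussianBlur(im.max(2),(3,3),0)<48).astype("uint8"); m[230:]=0
n,l,st,ce=cv2.connectedComponentsWithStats(m)
for i in range(1,n):
    if st[i][4]>300:
        ct,_=cv2.findContours((l==i).astype("uint8"),0,1); print(st[i],ce[i].round(1),cv2.minAreaRect(ct[0]))
for v in range(120,240,4): print(v,"".join(" .:-=+*#%@"[min(9,int(x)//26)] for x in im.max(2)[v,200:320:2]))
t=cv2.imencode
cv2.imwrite("pics/v7.png",np.hstack([cv2.resize(im[60:260,150:370],None,fx=1.8,fy=1.8),cv2.resize(read_camera("top")[130:280,80:260,::-1],(396,360))]))
```

```text
[ 0.6238 -0.1287  0.1793] 2.7203064518453672 [254. 175.]
[ 454    0   58   35 1586] [481.9  16.3] ((482.5, 17.0), (34.0, 57.0), 90.0)
[348  54  33  29 414] [360.9  71.9] ((363.67645263671875, 70.29411315917969), (23.15230941772461, 32.41323471069336), 59.036251068115234)
[433  90  20  41 361] [442.2 110.9] ((442.2746276855469, 111.24352264404297), (41.22791290283203, 10.28152847290039), 75.25643920898438)
[248 130  14  81 877] [253.6 174.2] ((254.5, 170.0), (80.0, 13.0), 90.0)
120 ++++++++++++++++++++++++++++++++++++++++++++++++++++++++++++
124 ++++++++++++++++++=+++++++++++++++++++++++++++++++++++++++++
128 +++++++++++++++++++++++++-=====+++++++++++++++++++++++++++++
132 +++++++++++++++++++++++=........=+++++++++++++++++++++++++++
136 +++++++++++++++++++++++=........=+++++++++++++++++++++++++++
140 +++++++++++++++++++++++=.....::.=+++++++++++++++++++++++++++
144 +++++++++++++++++++++++=........=+++++++++++++++++++++++++++
148 +++++++++++++++++++++++=........++++++++++++++++++++++++++++
152 ++++++++++++++++++#%%%%#........%%%%%#++++++++++++++++++++++
156 ++++++++++++++++++#%%%%#.....
[... 631 characters left out ...]
+++++++++++++-.......-++++++++++++++++++++++++++++
200 +++++++++++++++++++++++-.......-++++++++++++++++++++++++++++
204 +++++++++++++++++++++++-.......-++++++++++++++++++++++++++++
208 +++++++++++++++++++++++-.......-++++++++++++++++++++++++++++
212 +++++++++++++++++++++++++=++++++++++++++++++++++++++++++++++
216 +++++++++++++++++++++++++++++++++++++++++++++++++++++++++++=
220 ++++++++++++++++++++++++++++++++++++++++++++++++++++++++++=+
224 +++++++++++++++++++++++++++++++++++++++++++++++++++++++++==*
228 --++++++++++++++++++++++++++++++++++++++++++++++++++++++=:-=
232 ..+++++++++++++++++++++++++++++++++++++++++++++++++++=++...:
236 ..++++++++++++++++++++++++++++++++++++++++++++++++++++++....
```

View pics/v7.png

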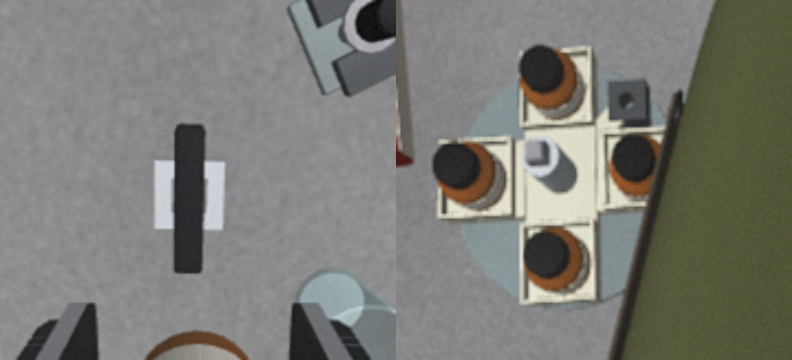

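```bash
python3 - <<'E'
from h import *
from fit import W
c=W("w7.npy"); a=2.7203; tx=np.array([np.cos(a),np.sin(a)])
n=plane(c,254.6,211.5,.052)[:2]; f=plane(c,254.9,128.5,.028)[:2]
print("from near",n+.045*tx,"from far",f-.045*tx,"len",np.linalg.norm(f-n))
# hub edges (z .028)
p=[plane(c,254.6,v,.028)[:2] for v in (151,186)]; print("hub mid",(p[0]+p[1])/2,np.linalg.norm(p[0]-p[1]))
E
python3 go.py .621 -.1325 -.006 2.722
```

```text
from near [ 0.61761096 -0.12998362] from far [ 0.61912661 -0.13026501] len 0.0885025475733852
hub mid [ 0.61912252 -0.13077279] 0.040726161867275616
[ 0.6238 -0.1288  0.1793] 2.7212
[-0.000e+00  0.000e+00 -1.000e-04  2.100e-03 -9.100e-03  3.705e-01]
```

```bash
python3 go.py .561 .169 .303 1.611
```

```text
[ 0.6238 -0.1288  0.1793] 2.7212
[-0.      0.      0.1767  0.3577  0.4923 -0.2476]
```

Request:
jog_arm(steps=[[0,0,0.1767,0,0,-0.1,0.3],[0,0,0.1767,0,0,-0.2476,0.3],[0,0,0.1767,0.1,0.14,-0.2476,0.3],[0,0,0.1767,0.3577,0.4923,-0.2476,0.3],[0,0,0.1767,0.3577,0.4923,-0.2476,0.3],[0,0,0.1767,0.3577,0.4923,-0.2476,0.3],[0,0,0.1767,0.3577,0.4923,-0.2476,0.3],[0,0,0.1767,0.3577,0.4923,-0.2476,0.3],[0,0,0.1767,0.3577,0.4923,-0.2476,0.3],[0,0,0.1767,0.3577,0.4923,-0.2476,0.3]])

```text
time_s: 41.6
ee_pos: [0.56, 0.1712, 0.3032]
orientation: [0.691, 0.723, 0.0, 0.0]
contact_force: [0.7, -0.2, 0.0]
width: 0.0556
finger_force: 0.0
```

Request:
jog_arm(steps=[[0,0,0,0,0,0,0.3],[0,0,0,0,0,0,0.3],[0,0,0,0,0,0,0.3]])

```text
time_s: 41.9
ee_pos: [0.561, 0.1674, 0.3029]
orientation: [0.693, 0.721, -0.0, 0.0]
contact_force: [0.5, -0.5, -0.1]
width: 0.0556
finger_force: 0.0
```

```bash
python3 go.py .561 .169 .303 1.611;  python3 - <<'E'
from h import *
s=read_state();np.save("w8.npy",np.r_[s["ee_pos"],s["orientation"]]);c=cam("wrist",s)
im=read_camera("wrist")[:,:,::-1]; cv2.imwrite("pics/w8.png",im)
u,v=proj(c,[.561,.169,.176]).round().astype(int); print(u,v)
cv2.imwrite("pics/w8c.png",cv2.resize(im[v-45:v+45,u-60:u+60],None,fx=6.5,fy=6.5,interpolation=cv2.INTER_CUBIC))
E
```

```text
[0.561  0.1674 0.3029] 1.6105
[-0.      0.0001 -0.0001  0.0031  0.0002 -0.0002]
258 174
```

View pics/w8c.png

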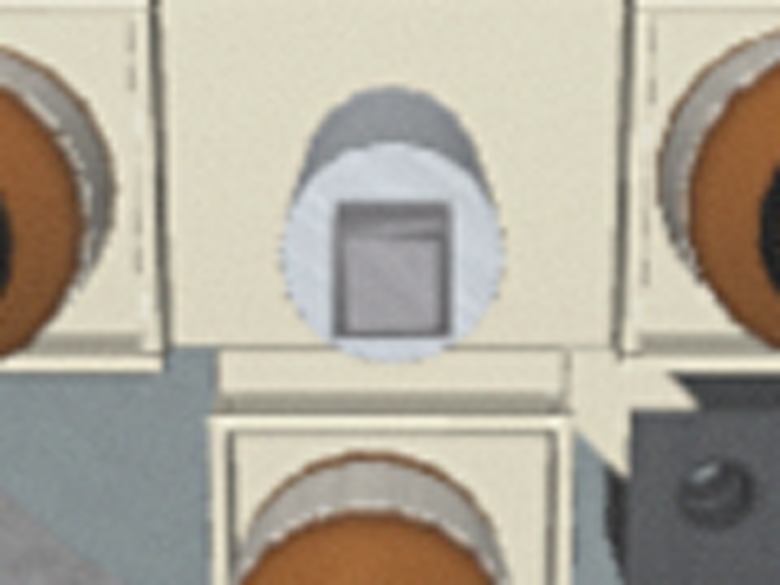

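Run:
```python
from h import *
from fit import W
c=W("w8.npy")
print("S top",plane(c,258.5,172.4,.176),"shoulder",plane(c,258.6,167.7,.150))
s=read_state(); a=1.6105; print("tcp",s["ee_pos"])
```

```text
S top [0.5613294  0.17073954 0.176     ] shoulder [0.56153617 0.17082492 0.15      ]
tcp [0.56093058 0.16756553 0.30290948]
```

```bash
python3 go.py .619 -.1305 .06 2.721
```

```text
[0.5609 0.1676 0.3029] 1.6106
[-0.000e+00  1.000e-04 -1.767e-01 -6.001e-01  9.240e-02  4.861e-01]
```

Request:
jog_arm(steps=[[0,0,-0.1767,-0.6,0.0924,0,0.2],[0,0,-0.1767,-0.6,0.0924,0,0.2],[0,0,-0.1767,-0.6,0.0924,0,0.2],[0,0,-0.1767,-0.6,0.0924,0,0.2],[0,0,-0.1767,-0.6,0.0924,0.1,0.2],[0,0,-0.1767,-0.6,0.0924,0.2,0.2],[0,0,-0.1767,-0.6,0.0924,0.3,0.2],[0,0,-0.1767,-0.6,0.0924,0.4,0.2],[0,0,-0.1767,-0.6,0.0924,0.4,0.2],[0,0,-0.1767,-0.6,0.0924,0.4,0.2]])

```text
time_s: 42.95
ee_pos: [0.6134, -0.1299, 0.0959]
orientation: [0.209, 0.978, -0.0, -0.006]
contact_force: [-0.7, 0.0, -0.1]
width: 0.0515
finger_force: 0.0
```

Request:
jog_arm(steps=[[0,0,0,0,0,0,0.2],[0,0,0,0,0,0,0.2],[0,0,0,0,0,0,0.2]])

```text
time_s: 43.25
ee_pos: [0.6216, -0.129, 0.1065]
orientation: [0.208, 0.978, -0.0, 0.003]
contact_force: [0.2, 0.3, 0.2]
width: 0.051
finger_force: 0.0
```

```bash
python3 go.py .619 -.1305 .015 2.721
```

```text
[ 0.6216 -0.129   0.1065] 2.7231
[ 0.0002  0.0008  0.0003  0.0046 -0.005   0.183 ]
```

Request:
jog_arm(steps=[[0,0,0,0.002,-0.003,0.06,0.2],[0,0,0,0.002,-0.003,0.12,0.2],[0,0,0,0.002,-0.003,0.16,0.2],[0,0,0,0.002,-0.003,0.183,0.2],[0,0,0,0.002,-0.003,0.183,0.2],[0,0,0,0.002,-0.003,0.183,0.2]])

```text
time_s: 43.85
ee_pos: [0.619, -0.13, 0.0132]
orientation: [0.208, 0.978, -0.0, 0.001]
contact_force: [0.3, -0.1, 1.0]
width: 0.0513
finger_force: 0.0
```

```bash
python3 go.py .619 -.1305 -.006 2.721
```

```text
[ 0.619  -0.13    0.0132] 2.723
[ 0.      0.0004  0.0003 -0.0003 -0.0009  0.0383]
```

Request:
jog_arm(steps=[[0,0,0,0,-0.001,0.015,0.2],[0,0,0,0,-0.001,0.03,0.2],[0,0,0,0,-0.001,0.038,0.2],[0,0,0,0,-0.001,0.038,0.2],[0,0,0,0,-0.001,0.038,-1],[0,0,0,0,-0.001,0.038,-1],[0,0,0,0,-0.001,0.038,-1],[0,0,0,0,-0.001,0.038,-1],[0,0,0,0,-0.001,0.038,-1]], newtons=80)

```text
time_s: 44.75
ee_pos: [0.6192, -0.1307, -0.0058]
orientation: [0.208, 0.978, -0.0, 0.002]
contact_force: [0.4, -0.1, 6.5]
width: 0.0167
finger_force: 79.2
```

Request:
jog_arm(steps=[[0,0,0,0,0,-0.04,-1],[0,0,0,0,0,-0.12,-1],[0,0,0,0,0,-0.2,-1],[0,0,0,0,0,-0.3,-1],[0,0,0,0,0,-0.4,-1],[0,0,0,0,0,-0.45,-1],[0,0,0,0,0,-0.45,-1],[0,0,0,0,0,-0.45,-1]])

```text
time_s: 45.55
ee_pos: [0.6175, -0.1304, 0.2173]
orientation: [0.208, 0.978, -0.0, 0.0]
contact_force: [0.1, 1.0, -2.1]
width: 0.0168
finger_force: 78.4
```

```bash
python3 - <<'E'
from h import *
s=read_state(); im=read_camera("wrist"); cv2.imwrite("pics/w9.png",im[:,:,::-1]); print(s["ee_pos"].round(4))
for v in range(120,260,4): print(v,"".join(" .:-=+*#%@"[min(9,int(x)//26)] for x in im.max(2)[v,200:320]))
E
python3 go.py .5614 .1708 .219 1.611
```

```text
[ 0.6175 -0.1304  0.2173]
120 ++++++*++***++*+*++++++++*+++*****+++++++++++++++++++++++++++++++++++++++++++++++++++++++++++++++++++++******+******++++
124 +++++++**+++++++++++++++++++*******++++++++++++++++++++++++++*+++++*++++++++++++++++++++++++++++++++++++++++++++******+*
128 ++++++++++++*****+++++++++++++++++++**+++++**++++++++++****+++++++++++++++++++++++*++++++++++*++++++++*++++++++++****+++
132 ++++++++**+*+++*++++++***+++++++++++++++++++++++++++++++++++++++++++++++++++++++++++++++++++++++++++++*++++*++++*+++**++
136 +++++++*++++++**+++++++**++++++++++++++++++++++++++++++++++++++++++++++++++++++++++++++++++++*++*+++++++++++++**++++++++
140 ++++++++*+++++++*+++++*+++++++++++++++++*++++++++++++++++++++++++++**++++++++*++++++++++++++++++++*+++++++++++++*+++++++
144 *+++++++++++*+++++++++++++++++++++*++++++++++++++++++++++++++++++++++++++++++*++++++++**++++++++++++++*+++++++++++++++++
148 ++++*******++++++++++++++++++++*++++++++++++++++++++++++++++++++++++++++++++++++++++++++++++*+*+*++++++++++++++++++++++*
152 +++++***+*++*++++*++++++++++**+*++++++++++++++++++*+++++++++++++++++++
[... 2701 characters left out ...]
..:-===========:..........................................-===========:..........:=++++++++++++=++*
244 ++++******+:..:.::.:..:-===========:...........................................:-===========:..::.::::.:=******++++++=+#
248 ***+****+=:......:...:-===========-.............................................:-===========:...........-=+++++++++++*#
252 ++++++++:...:........-============...............................................-============:...........:=***++++++++*
256 **+**+=:.............::-++*******=..:.........................................:..:+********--::............:-++++++++++*
[ 0.6167 -0.1302  0.216 ] 2.7227
[-3.000e-04 -2.000e-04  1.769e-01  3.459e-01  5.050e-01 -5.700e-03]
```

Run:
```python
from h import *
H=camera_model("wrist")["hand_eye"]; c=(camera_model("wrist")["intrinsics"],np.linalg.inv(H)[:3,:3],np.linalg.inv(H)[:3,3])
# tool-frame planes: hub top / bar bottom at tool z = -(.028+.0058)
for n,u,v,z in [("hub far edge",257.6,202.5,-.0338),("bar far bottom",257.8,158.5,-.0338),("bar far top",257.8,162,-.0578),("hubL",215,215,-.0338),("hubR",300.5,215,-.0338)]: print(n,plane(c,u,v,z).round(4))
```

```text
hub far edge [ 0.0219 -0.0004 -0.0338]
bar far bottom [ 0.0447 -0.0003 -0.0338]
bar far top [ 0.0471 -0.0003 -0.0578]
hubL [ 0.015  -0.0226 -0.0338]
hubR [ 0.015   0.022  -0.0338]
```

Request:
jog_arm(steps=[[0,0,0.1769,0.03,0.04,0,-1],[0,0,0.1769,0.08,0.11,0,-1],[0,0,0.1769,0.13,0.19,0,-1],[0,0,0.1769,0.18,0.26,0,-1],[0,0,0.1769,0.23,0.335,0,-1],[0,0,0.1769,0.28,0.41,0,-1],[0,0,0.1769,0.32,0.467,0,-1],[0,0,0.1769,0.3459,0.505,0,-1],[0,0,0.1769,0.3459,0.505,0,-1],[0,0,0.1769,0.3459,0.505,0,-1]])

```text
time_s: 46.6
ee_pos: [0.5609, 0.1705, 0.2153]
orientation: [0.692, 0.722, -0.002, -0.001]
contact_force: [-0.1, 0.0, -3.0]
width: 0.0166
finger_force: 78.3
```

Request:
jog_arm(steps=[[0,0,0,0,0,0,-1],[0,0,0,0,0,0,-1],[0,0,0,0,0,0,-1],[0,0,0,0,0,0,-1]])

```text
time_s: 47.0
ee_pos: [0.5624, 0.1699, 0.2175]
orientation: [0.693, 0.721, -0.0, 0.0]
contact_force: [-0.4, 0.0, -2.7]
width: 0.0165
finger_force: 78.3
```

```bash
python3 go.py .5614 .1708 .172 1.611
```

```text
[0.5624 0.1699 0.2175] 1.6102
[ 0.      0.     -0.0001  0.0018 -0.002   0.091 ]
```

Request:
jog_arm(steps=[[0,0,0,0.0018,-0.002,0.04,-1],[0,0,0,0.0018,-0.002,0.07,-1],[0,0,0,0.0018,-0.002,0.085,-1],[0,0,0,0.0018,-0.002,0.091,-1],[0,0,0,0.0018,-0.002,0.091,-1],[0,0,0,0.0018,-0.002,0.091,-1]])

```text
time_s: 47.6
ee_pos: [0.5617, 0.1716, 0.1727]
orientation: [0.693, 0.721, 0.0, 0.0]
contact_force: [-1.1, 0.1, -2.3]
width: 0.0167
finger_force: 78.4
```

Request:
jog_arm(steps=[[0,0,0,0,0,0.004,-1],[0,0,0,0,0,0.008,-1],[0,0,0,0,0,0.012,-1],[0,0,0,0,0,0.014,-1],[0,0,0,0,0,0.014,-1]])

```text
time_s: 48.1
ee_pos: [0.561, 0.1714, 0.1648]
orientation: [0.693, 0.721, -0.0, 0.0]
contact_force: [-0.9, -0.8, -1.8]
width: 0.0169
finger_force: 78.4
```

Request:
jog_arm(steps=[[0,0,0,0,0,0.004,-1],[0,0,0,0,0,0.008,-1],[0,0,0,0,0,0.012,-1],[0,0,0,0,0,0.016,-1],[0,0,0,0,0,0.016,-1]])

```text
time_s: 48.6
ee_pos: [0.5609, 0.1714, 0.1566]
orientation: [0.693, 0.721, -0.0, -0.0]
contact_force: [0.2, 1.0, -1.5]
width: 0.0164
finger_force: 78.4
```

Request:
jog_arm(steps=[[0,0,0,0,0,0.006,-1],[0,0,0,0,0,0.012,-1],[0,0,0,0,0,0.018,-1],[0,0,0,0,0,0.022,-1],[0,0,0,0,0,0.022,-1]])

```text
time_s: 49.1
ee_pos: [0.5609, 0.1714, 0.1455]
orientation: [0.693, 0.721, -0.0, -0.0]
contact_force: [-0.5, 0.7, -3.1]
width: 0.0161
finger_force: 78.4
```

Request:
jog_arm(steps=[[0,0,0,0,0,0.002,-1],[0,0,0,0,0,0.004,-1],[0,0,0,0,0,0.006,-1],[0,0,0,0,0,0.006,-1]])

```text
time_s: 49.5
ee_pos: [0.5614, 0.1716, 0.1442]
orientation: [0.693, 0.721, 0.0, 0.0]
contact_force: [-1.7, 0.4, 6.2]
width: 0.0162
finger_force: 79.5
```

Request:
jog_arm(steps=[[0,0,-0.01,0,0,-0.002,-1],[0,0,-0.025,0,0,-0.002,-1],[0,0,-0.04,0,-0.001,-0.002,-1],[0,0,-0.055,0,-0.001,-0.002,-1],[0,0,-0.07,0,-0.001,-0.002,-1],[0,0,-0.08,0,-0.001,-0.002,-1],[0,0,-0.08,0,-0.001,-0.002,-1]])

```text
time_s: 50.2
ee_pos: [0.5613, 0.1714, 0.1443]
orientation: [0.492, 0.871, 0.0, 0.001]
contact_force: [1.8, -0.2, -1.5]
width: 0.0168
finger_force: 78.5
```

```bash
cat > st.py <<'E'
from h import *
s=read_state(); print(s["ee_pos"].round(4),"yaw",round(float(yaw(s["orientation"])),4),"F",s["contact_force"].round(1),"M",s["moment"].round(2))
E
python3 st.py
```

```text
[0.5613 0.1714 0.1443] yaw 2.1139 F [ 1.8 -0.2 -1.5] M [-0.09 -0.29 -0.01]
```

Request:
jog_arm(steps=[[0,0,-0.015,0,0,0,-1],[0,0,-0.03,0,0,0,-1],[0,0,-0.045,0,0,0,-1],[0,0,-0.06,0,0,0,-1],[0,0,-0.075,0,0,0,-1],[0,0,-0.09,0,0,0,-1],[0,0,-0.09,0,0,0,-1]])

```text
time_s: 50.9
ee_pos: [0.561, 0.1714, 0.1442]
orientation: [0.23, 0.973, -0.0, 0.0]
contact_force: [1.2, -0.5, -1.0]
width: 0.0164
finger_force: 78.6
```

```bash
python3 st.py
```

```text
[0.561  0.1714 0.1442] yaw 2.6781 F [ 1.2 -0.5 -1. ] M [-0.   -0.17 -0.01]
```

Request:
jog_arm(steps=[[0,0,-0.015,0,0,0,-1],[0,0,-0.03,0,0,0,-1],[0,0,-0.045,0,0,0,-1],[0,0,-0.06,0,0,0,-1],[0,0,-0.075,0,0,0,-1],[0,0,-0.085,0,0,0,-1],[0,0,-0.085,0,0,0,-1]])

```text
time_s: 51.6
ee_pos: [0.561, 0.171, 0.1442]
orientation: [-0.034, 0.999, -0.001, 0.0]
contact_force: [0.4, -3.7, 0.6]
width: 0.0163
finger_force: 78.7
```

```bash
python3 st.py
```

```text
[0.561  0.171  0.1442] yaw -3.0727 F [ 0.4 -3.7  0.6] M [-0.51 -0.24  0.04]
```

Request:
jog_arm(steps=[[0,0,-0.005,0,0,0,-1],[0,0,-0.01,0,0,0,-1],[0,0,-0.01,0,0,0,-1]])

```text
time_s: 51.9
ee_pos: [0.561, 0.171, 0.1442]
orientation: [-0.066, 0.998, -0.001, 0.0]
contact_force: [1.3, -4.3, 0.9]
width: 0.0159
finger_force: 78.7
```

```bash
python3 st.py
```

```text
[0.561  0.171  0.1442] yaw -3.0103 F [ 1.3 -4.3  0.9] M [-0.72 -0.25 -0.02]
```

Request:
jog_arm(steps=[[0,0,-0.005,0,0,0,-1],[0,0,-0.01,0,0,0,-1],[0,0,-0.01,0,0,0,-1]])

```text
time_s: 52.2
ee_pos: [0.561, 0.1709, 0.1442]
orientation: [-0.097, 0.995, -0.001, 0.0]
contact_force: [1.3, -2.6, 1.2]
width: 0.0163
finger_force: 78.8
```

```bash
python3 st.py
python3 - <<'E'
from h import *
s=read_state();np.save("w10.npy",np.r_[s["ee_pos"],s["orientation"]]);im=read_camera("wrist")[:,:,::-1];cv2.imwrite("pics/w10.png",im)
cv2.imwrite("pics/t10.png",read_camera("top")[:,:,::-1]); cv2.imwrite("pics/s10.png",read_camera("side")[:,:,::-1])
a=cv2.imread("pics/w10.png"); b=cv2.imread("pics/s10.png")
cv2.imwrite("pics/v10.png",np.vstack([np.hstack([a[0:300,56:456],cv2.resize(b[180:380,100:367],(400,300))]),np.hstack([cv2.resize(cv2.imread("pics/t10.png")[130:280,80:280],(400,300)),np.zeros((300,400,3),"uint8")])]))
E
```

```text
[0.561  0.1709 0.1442] yaw -2.9469 F [ 1.3 -2.6  1.2] M [-0.84 -0.3   0.03]
```

View pics/v10.png

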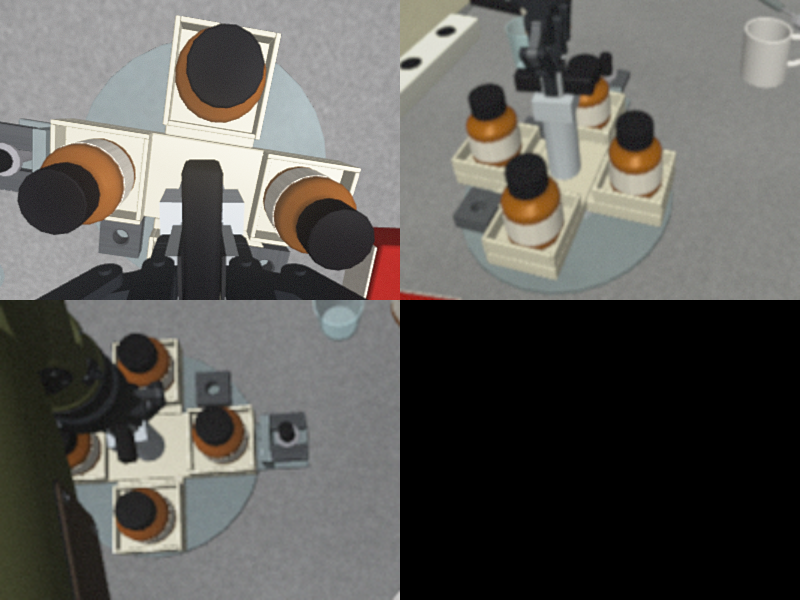

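```bash
cat > ang.py <<'E'
from h import *
import sys
c=cam("top")
def angs(f):
    g=cv2.imread(f,0); L=cv2.createLineSegmentDetector(0).detect(g)[0][:,0]; r=[]
    for x1,y1,x2,y2 in L:
        p,q=plane(c,x1,y1,.074),plane(c,x2,y2,.074); m=(p+q)/2; d=q-p; n=np.linalg.norm(d)
        if n>.05 and .05<np.hypot(m[0]-.561,m[1]-.1695)<.15:
            a=np.arctan2(d[1],d[0]); a=(a-.04+np.pi/4)%(np.pi/2)-np.pi/4; 
            if abs(a)<.3: r.append((round(float(a),3),round(float(n),3)))
    r.sort(); w=np.array(r); print(f,len(r),"median",np.median(w[:,0]).round(4), r)
if len(sys.argv)>1: cv2.imwrite(sys.argv[1],read_camera("top")[:,:,::-1]); angs(sys.argv[1])
else: angs("pics/top0.png"); angs("pics/t10.png")
E
python3 ang.py
```

```text
pics/top0.png 32 median 0.002 [(-0.012, 0.076), (-0.01, 0.069), (-0.01, 0.075), (-0.009, 0.07), (-0.007, 0.061), (-0.007, 0.062), (-0.005, 0.085), (-0.004, 0.062), (-0.003, 0.067), (-0.003, 0.076), (-0.002, 0.079), (0.0, 0.063), (-0.0, 0.065), (0.0, 0.069), (-0.0, 0.07), (-0.0, 0.07), (0.004, 0.062), (0.005, 0.076), (0.005, 0.078), (0.006, 0.07), (0.006, 0.078), (0.007, 0.066), (0.007, 0.073), (0.008, 0.074), (0.009, 0.065), (0.009, 0.076), (0.011, 0.067), (0.011, 0.068), (0.013, 0.076), (0.015, 0.074), (0.019, 0.056), (0.034, 0.064)]
pics/t10.png 10 median 0.006 [(-0.033, 0.07), (-0.018, 0.076), (-0.004, 0.082), (0.001, 0.074), (0.004, 0.082), (0.008, 0.075), (0.01, 0.071), (0.013, 0.073), (0.019, 0.076), (0.062, 0.067)]
```

Request:
jog_arm(steps=[[0,0,0.01,0,0,0,-1],[0,0,0.01,0,0,0,0.2],[0,0,0.01,0,0,0,0.2],[0,0,0.01,0,0,0,0.2],[0,0,0.01,0,0,0,0.2],[0,0,0.01,0,0,0,0.2],[0,0,0.01,0,0,-0.03,0.2],[0,0,0.01,0,0,-0.1,0.2],[0,0,0.01,0,0,-0.2,0.2],[0,0,0.01,0,0,-0.26,0.2]])

```text
time_s: 53.35
ee_pos: [0.5614, 0.1718, 0.2774]
orientation: [-0.067, 0.998, 0.0, 0.001]
contact_force: [0.6, 0.2, 0.1]
width: 0.0513
finger_force: 0.0
```

Request:
jog_arm(steps=[[0,0,0,0.1,0.3,0,0.2],[0,0,0,0.2,0.6,0,0.2],[0,0,0,0.2,0.6,0,0.2],[0,0,0,0.2,0.6,0,0.2],[0,0,0,0.2,0.6,0,0.2],[0,0,0,0.2,0.6,0,0.2],[0,0,0,0.2,0.6,0,0.2],[0,0,0,0.2,0.6,0,0.2]])

```text
time_s: 54.15
ee_pos: [0.4199, 0.4573, 0.2734]
orientation: [-0.069, 0.998, -0.0, -0.0]
contact_force: [1.3, -0.6, -0.1]
width: 0.0514
finger_force: 0.0
```

```bash
python3 st.py; python3 ang.py pics/t11.png
python3 - <<'E'
from h import *
im=cv2.imread("pics/t11.png").max(2); c=cam("top")
print("handle top expected",proj(c,[.561,.1695,.202]).round(), "if 26 high",proj(c,[.561,.1695,.228]).round())
for v in range(150,225,2): print(v,"".join(" .:-=+*#%@"[min(9,int(x)//26)] for x in im[v,90:250]))
E
```

```text
[0.4199 0.4573 0.2734] yaw -3.003 F [ 1.3 -0.6 -0.1] M [-0.04 -0.04 -0.02]
pics/t11.png 14 median 0.001 [(-0.026, 0.07), (-0.015, 0.062), (-0.015, 0.076), (-0.013, 0.076), (-0.007, 0.076), (-0.006, 0.075), (-0.0, 0.075), (0.002, 0.071), (0.002, 0.079), (0.01, 0.071), (0.014, 0.073), (0.017, 0.076), (0.068, 0.064), (0.073, 0.067)]
handle top expected [139. 191.] if 26 high [136. 188.]
150 ===============================================-==:..............:---=+*****+#*-==============================================================================--
152 =============================================-**=-........ ........:--::---:-*+:-===============================================================================
154 =============================================-*+:...................:----+*###+:--==============================================================================
156 ==============================================*+.. ...............  .:---:=*##+:--==============================================================================
158 ==============================================**:
[... 4856 characters left out ...]
========================================
218 ========+*=::+*###########**#############*=:*###################*************####*====------------=--=================-=========================================
220 =========*******##**+++==-----:---------::--=++==***+**++***#############**#**##*=-==================================--=========================================
222 ===========-===-------------=--===============+++#######*###*###%##*#*********#+::-=================================--==========================================
224 ==========================================+===**+++====--:--:------=+++*+*****#*::-=================================--==========================================
```

```bash
python3 -c "
from workcell import *
print(job_done())"
```

```text
the job is handed in; nothing more can be done
None
```

I handed the job in: the pin hangs in the notch, all four bottles stand in their own wells, and the handle is seated and left on. The turntable is a quarter turn counter-clockwise at its stop, to within about 0.01 rad by the top camera. No score came back.

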